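# Ready the bead press

### The job

Set up the glass bead press: stand the aluminium angle straightedge flush against the long face of the black mould that looks away from the robot, centred along it, and let go of it. Then pick up the press's top plate by its wooden grip, carry it over the rod rack, and finish still holding it level and squared up over the middle of the mould, hovering about 10 mm above it without touching the mould or the straightedge. Do not bump the rod rack, and leave the cup, the jar and the paddle where they are.

Things in the scene. Friction and masses are not known exactly. Their poses are not given: they have to be found in the camera images.
- mould: Lower half of the press: a black graphite block, screwed to the bench, 70 (x) x 110 (y) x 15 (z) mm, with three shallow round cavities in a row along y. Origin at the centre of its underside; z up; its +x face (a long one) looks away from the robot.
- mould_top (a point): Centre of the mould's top face, 15 mm above the bench; axes as the mould.
- mould_face (a point): Middle of the mould's long face that looks away from the robot (35 mm from the mould's centre along +x), 7.5 mm above the bench; axes as the mould: x points out of the face, y along it.
- fence_center (a point): Centre of the upright leg (25 mm above the bench) of the straightedge, a loose aluminium angle 160 mm long (y), about 0.25 kg, standing on its foot beyond the mould. Upright 10 mm thick (x), 50 mm high, gripped across its thickness, fingertips above the 15 mm mould; foot 5 mm thick, reaching 35 mm to +x behind it. The upright's -x side is the flat face for the mould.
- fence_left (a point): Point on the straightedge's flat face (5 mm from the centre along -x), 55 mm from its middle along +y, 7.5 mm above the bench.
- fence_right (a point): The same at 55 mm along -y.
- top_center (a point): Mid-height point on the axis of the loose top plate with grip, 85 mm high, about 0.42 kg: steel plate 52 (x) x 92 (y) x 10 mm, upright wooden grip on its middle, 20 mm thick (x), 46 mm wide (y), up to full height. 42.5 mm above the plate's underside. Same when turned half round. Gripped about 63 mm above the underside, the fingers clear the 50 mm straightedge.
- rack: Rod rack fixed to the bench between the mould and the top plate: two dark steel end plates 90 mm wide (y) carrying five glass rods 280 mm long that lie along x; highest point 108 mm above the bench. Origin at the centre of its underside.
- cup_rim (a point): Bystander: centre of the mouth of a steel cup, 72 mm across and 85 mm high.
- jar_center (a point): Bystander: middle of a lidded glass jar, 60 mm across and 80 mm high.
- paddle_center (a point): Bystander: middle of a graphite paddle lying on the bench, 200 mm long along its x with the wooden handle at -x, blade 60 mm wide, 16 mm high at most.
Things that resemble listed ones, but are neither listed nor needed, are in the scene too. Leave any purple look-alike of the part that bears top_center alone. Of the things that look like the part that bears fence_center, take the one that is nearest to the robot's base at the start.

How it is judged:
By the outcome, as a careful person would: the job done as asked, in the order asked, and still so for the second after the job is handed in, while the arm keeps its last pose, push and grip.
It also fails if it takes over 64 s, if anything falls off the work surface, if the arm or the gripper's body presses on something with over 40 N, if the wrist force passes 120 N, or if a joint passes its speed limit or range.

### The arm

A 7-joint arm with a two-finger parallel gripper is mounted at the origin on the work surface. World frame = base frame: x ahead of the robot, y to its left, z up, the work surface at z = 0. Lengths are in mm, angles in rad, forces in N, time in s.
With the tool pointing down it reaches from about 400 to 875 mm from the base axis. Payload 4.4 kg.
Tool frame: the origin (TCP) lies midway between the tips of the shut fingers; the grasp point (between the pads) lies 19 mm behind it; z points along the fingers, x is the direction in which the jaws open and shut, and the axes are right-handed (so a half turn about z gives the same grasp; the last joint's range is limited). The gripper opens to 85 mm and grips with 20 to 120 N. Pads are 22 mm wide; open, the fingers measure 114 mm over their backs; the gripper's body (76 mm by 85 mm) begins 54 mm behind the grasp point. The pads swing forward as they close: fully open they stand 13 mm farther back than shut.
Start: joints at [1.163, 0.628, 0.038, 1.517, -0.027, 0.996, -0.02], TCP at [217.898, -612.404, 202.213] pointing down, gripper open.
Joint ranges: [-3.06, 3.06], [-0.37, 2.12], [-1.25, 1.32], [0.18, 2.47], [-1.1, 4.24], [0.23, 1.98], [-2.94, 2.94]. Speed limits (rad/s): [2.57, 2.57, 3.14, 3.14, 3.14, 3.14, 3.14].

### API

Orientations are given as a unit quaternion [w, x, y, z].
In Python, from station import sensors, eyes, job, nets gives the robot as it stands.
- The arm moves only by the tool arm_command, never from a script. Its argument "targets" is a list of rows, each an object with "delta_pos": the shift along the tool's x, y, z normalised to -1 to 1, where 1 is 40 cm, a list of three; "turn": the turn, a rotation vector about the tool's x, y, z normalised to -1 to 1, where 1 is 45 degrees, a list of three; "jaw": the opening, from 0 (shut) to 1 (fully open). In form: [{"delta_pos": [dx, dy, dz], "turn": [wx, wy, wz], "jaw": jaw}, ...]. A call has 1 to 8 rows; each row is the pose to reach, as a shift and turn from the pose measured when the call began, along the tool's axes at that moment; what a row does not reach only later rows make up. A row lasts 1/12 s, in which the tool goes at most 41.7 mm and 7.16 degrees, less where a joint would pass 70% of its speed; a pose out of reach is approached as far as the arm can. A call with a number of a shift or a turn outside -1 to 1 is refused whole. A call with a gripper value outside its range is refused whole. The fingers move at their own pace and stop on an object; "newtons" is the grip in N (left out, the last holds). Time passes only in rows, so rows that repeat a pose let the fingers close. It gives the time, the measured TCP pose, the force and the opening at its end, in the units of the state.
- sensors.sense(): the state, without advancing time (a new reading comes with each control period).
- eyes.grab_frame(name): name is "scene" or "side" or "wrist"; returns the picture (400x640x3 uint8, red, green, blue); there is no depth.
- eyes.camera_model(name): a dict with "mtx" (3x3 intrinsics, pixels), "distortion" ([k1, k2, p1, p2, k3] as OpenCV has them; the pictures are not rectified), "eye" and "rotation" of the camera in the world. Camera axes: x right, y up, looking along -z (the intrinsics and any distortion apply to the point x, -y, -z); pixel columns grow to the right and rows downward; lengths in mm; the calibration is good to about 2 mm. A picture is of the moment at which its call begins: read the wrist's pose just before it. camera_model takes no time and is no camera call; for the wrist camera it gives the pose at the moment of the call.
- job.sign_off(): hands the job in, once; it reports no verdict.
Trained networks look in the newest picture that a camera, given by its name, has taken for a name from the list of things; names that differ only in an ending like _2 or _b are one class to them, and where a whole thing is asked for, a point or a joint stands for the part that bears it (a point fixed in the world has none). Each returns a list of dicts, best first, with "score" (0 to 1); they miss things now and then, are a little off and sometimes report something else, mostly with a low value. They report only what shows in the picture. A call takes as long as a camera call. They do not tell look-alikes from the thing itself.
- nets.find_in(camera, label): "location" ([column, row] in pixels, amid what is visible of it).
- nets.mark_of(camera, label): "location" ([column, row] in pixels: a listed point, or the origin of a listed thing).
The state is a dict: "t": time; "joint_pos": joint angles; "joint_vel": joint speeds; "effort": joint torques, N m; "tool_pos": TCP position; "tool_rot": TCP orientation; "force": force on the tool from outside, world axes, zero at the start; "ft_torque": the same for the moment, N m; "width": finger opening in mm.
Only numpy, scipy, OpenCV 4.12 (cv2) and the standard library are available. Lean on these libraries where they do the work, as an engineer would, in place of code of your own. Each camera call takes 0.05 s, during which the arm holds its last target.

## Working session

There is one attempt and no reset: what is moved stays moved. The work goes in short steps, Python scripts to look and compute and a tool call to move; the robot and the scene stay as the last step left them, time stands still between calls to the robot, and variables do not carry over. Pictures are saved under pics/ and viewed, and the job is handed in when it is done.

Besides the shell and the picture viewer there is one more tool, called after "Emit:" as name(argument=value, ...), one argument or row to a line, values as JSON. arm_command: Moves the arm, as the interface text tells. Its arguments: {"type":"object","properties":{"targets":{"type":"array","items":{"type":"object","properties":{"delta_pos":{"type":"array","items":{"type":"number","minimum":-1,"maximum":1}},"turn":{"type":"array","items":{"type":"number","minimum":-1,"maximum":1}},"jaw":{"type":"number"}}}},"newtons":{"type":"number"}},"required":["targets"]}

```bash
ls; mkdir -p pics
python3 - <<'E'
from station import sensors, eyes, job, nets
import cv2
s=sensors.sense(); print(s)
for n in ["scene","side","wrist"]:
    im=eyes.grab_frame(n); cv2.imwrite(f"pics/{n}0.png",im[:,:,::-1])
    m=eyes.camera_model(n); print(n,m)
    if n!="wrist":
        for l in ["mould_top","mould_face","fence_center","fence_left","fence_right","top_center","rack","cup_rim","jar_center","paddle_center"]:
            print(l,[( [round(float(v)) for v in d["location"]],round(float(d["score"]),2)) for d in nets.mark_of(n,l)][:4])
E
```

```text
pics
{'t': 0.0, 'joint_pos': array([ 1.16316673,  0.62934542,  0.0384759 ,  1.51838002, -0.0270299 ,
        0.99628504, -0.02002712]), 'joint_vel': array([-0.00012002, -0.00088136,  0.0003427 , -0.0006715 , -0.00159074,
        0.00144674, -0.00026556]), 'effort': array([ 4.06002664e-05, -5.63410842e+01,  1.22714169e+00, -1.93452930e+01,
        1.12854608e-02,  1.04836375e-02,  2.19813023e-05]), 'tool_pos': array([ 217.67467205, -611.7443603 ,  201.28636677]), 'tool_rot': array([-5.39155424e-04,  8.17050542e-01, -5.76565270e-01, -7.81542560e-04]), 'force': array([0.03163042, 0.38146285, 0.34581345]), 'ft_torque': array([ 0.01662658, -0.00855449,  0.02714315]), 'width': 85.60985328442244}
scene {'mtx': array([[403.88071089,   0.        , 325.23217905],
       [  0.        , 403.88071089, 200.91821542],
       [  0.        ,   0.        ,   1.        ]]), 'distortion': array([-0.09539074,  0.        ,  0.        ,  0.        ,  0.        ]), 'eye': array([1123.64319993,  742.66792511,  713.98356719]), 'rotation': array([0.29579885, 0.14442835, 0.41386581, 0.84873941])}
mould_top [([3
[... 969 characters left out ...]
, 0.72), ([368, 140], 0.51)]
fence_left [([297, 131], 0.85), ([325, 148], 0.78), ([238, 182], 0.29)]
fence_right [([331, 127], 0.62), ([272, 117], 0.61)]
top_center [([306, 242], 0.97), ([366, 248], 0.83)]
rack [([366, 199], 0.82)]
cup_rim [([238, 184], 0.93)]
jar_center []
paddle_center [([388, 379], 0.92)]
wrist {'mtx': array([[309.22600163,   0.        , 316.97473908],
       [  0.        , 309.22600163, 195.88961117],
       [  0.        ,   0.        ,   1.        ]]), 'distortion': array([-0.01646498,  0.        ,  0.        ,  0.        ,  0.        ]), 'eye': array([ 281.37484706, -591.43255273,  374.88764751]), 'rotation': array([ 0.80971399, -0.10868925,  0.07669842, -0.57154811])}
```

View pics/scene0.png

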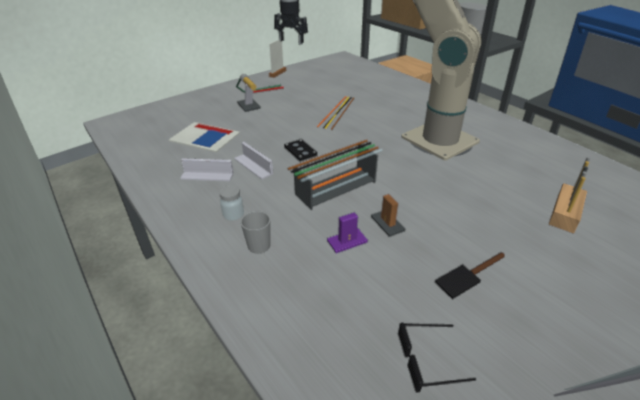

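View pics/side0.png

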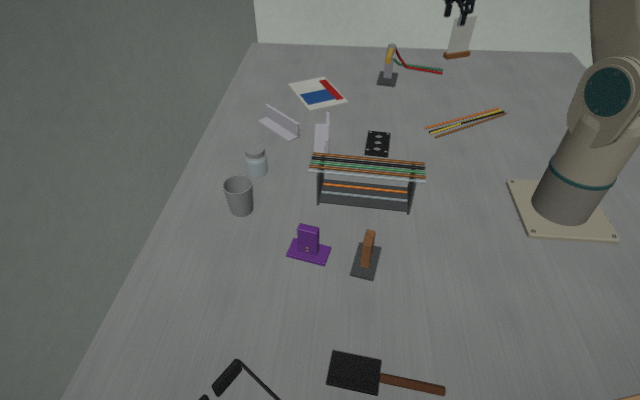

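View pics/wrist0.png

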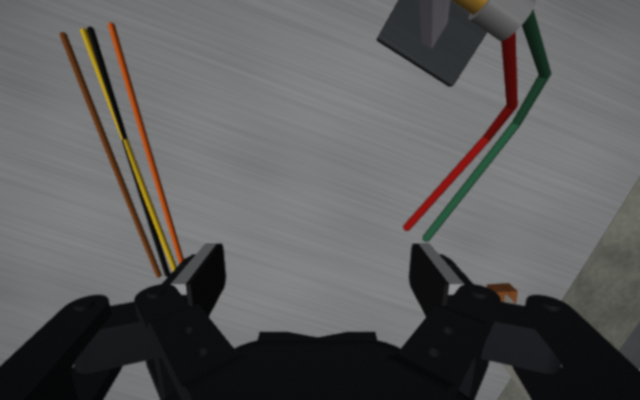

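```bash
cat > h.py <<'E'
import numpy as np, cv2
from scipy.spatial.transform import Rotation as R
from station import sensors, eyes, job, nets
def q2R(q): q=np.asarray(q,float); return R.from_quat([q[1],q[2],q[3],q[0]]).as_matrix()
def ray(m,px):
    u=cv2.undistortPoints(np.array([[px]],float),m["mtx"],m["distortion"])[0,0]
    d=q2R(m["rotation"])@np.array([u[0],-u[1],-1.0]); return np.array(m["eye"]),d
def onz(m,px,z):
    e,d=ray(m,px); return e+d*(z-e[2])/d[2]
def tri(obs):
    A=np.zeros((3,3));b=np.zeros(3)
    for m,px in obs:
        e,d=ray(m,px); d=d/np.linalg.norm(d); P=np.eye(3)-np.outer(d,d); A+=P;b+=P@e
    return np.linalg.solve(A,b)
def proj(m,p):
    p=np.atleast_2d(np.array(p,float)); c=(p-np.array(m["eye"]))@q2R(m["rotation"]); c=c*[1,-1,-1]
    return cv2.projectPoints(c.reshape(-1,1,3),np.zeros(3),np.zeros(3),m["mtx"],m["distortion"])[0].reshape(-1,2)
E
python3 - <<'E'
from h import *
np.set_printoptions(precision=1,suppress=True)
S=eyes.camera_model("scene");D=eyes.camera_model("side")
Z=dict(mould_top=15,mould_face=7.5,fence_center=25,fence_left=7.5,fence_right=7.5,top_center=42.5,rack=0,cup_rim=85,jar_center=40,paddle_center=8)
s={'mould_top':[(300,148),(268,171)],'mould_face':[(292,152)],'fence_center':[(258,157),(205,169)],'fence_left':[(270,170),(226,170)],'fence_right':[(248,153),(191,168)],'top_center':[(346,227),(388,210)],'rack':[(336,186)],'cup_rim':[(256,219)],'paddle_center':[(475,273)],'jar_center':[(229,202)]}
d={'mould_top':[(380,142)],'mould_face':[(366,141)],'fence_center':[(329,133),(282,118)],'fence_left':[(297,131),(325,148)],'fence_right':[(331,127),(272,117)],'top_center':[(306,242),(366,248)],'rack':[(366,199)],'cup_rim':[(238,184)],'paddle_center':[(388,379)],'jar_center':[]}
for k in s: print(k,"scene",[onz(S,p,Z[k]) for p in s[k]],"side",[onz(D,p,Z[k]) for p in d[k]])
E
```

```text
mould_top scene [array([ 453.4, -238.8,   15. ]), array([ 612.9, -187.1,   15. ])] side [array([ 440.7, -237.1,   15. ])]
mould_face scene [array([ 482.7, -244.7,    7.5])] side [array([ 482.3, -249.6,    7.5])]
fence_center scene [array([ 602.3, -263.5,   25. ]), array([ 768.3, -306.9,   25. ])] side [array([ 597.2, -257.1,   25. ]), array([ 754.3, -329.4,   25. ])]
fence_left scene [array([ 599.5, -197.9,    7.5]), array([ 709. , -285.7,    7.5])] side [array([ 700.6, -285.5,    7.5]), array([ 605.3, -202.4,    7.5])]
fence_right scene [array([ 602.3, -332.4,    7.5]), array([ 792.5, -367.8,    7.5])] side [array([ 594.5, -317.9,    7.5]), array([ 793.8, -360.5,    7.5])]
top_center scene [array([614.4, 184.7,  42.5]), array([484. , 202.7,  42.5])] side [array([618. , 198.7,  42.5]), array([486.1, 204.2,  42.5])]
rack scene [array([484.6,  -9.9,   0. ])] side [array([482.1,   3.1,   0. ])]
cup_rim scene [array([797. ,  64.3,  85. ])] side [array([795.4,  68.1,  85. ])]
paddle_center scene [array([457.3, 468.1,   8. ])] side [array([446. , 465.4,   8. ])]
jar_center scene [array([795. , -91.5,  40. ])] side []
```

A wall of candidates, sorted by description:
- **Straightedge:** there are two aluminium angles. A is at scene (258,157), about 655 mm from the base. B is at scene (205,169), about 825 mm from the base. I'll take A, the nearer one.
- **Top plate:** the wooden-grip one is at scene (388,210). The purple one at (346,227) is the look-alike, so I'll leave it.

The mould is at scene (300,148) and side (380,142). Next I'll check the choice in one close crop and plan the wrist view.

Run:
```python
from h import *
np.set_printoptions(precision=2,suppress=True)
im=cv2.imread("pics/scene0.png"); cv2.imwrite("pics/crop0.png",cv2.resize(im[110:260,160:420],None,fx=3,fy=3,interpolation=cv2.INTER_CUBIC))
s=sensors.sense(); m=eyes.camera_model("wrist")
T=q2R(s["tool_rot"]); C=q2R(m["rotation"])
off=T.T@(np.array(m["eye"])-s["tool_pos"]); Rc=T.T@C
print(off); print(Rc); print(s["t"], T)
np.savez("cam.npz",off=off,Rc=Rc)
Tn=np.diag([1.,-1,-1])
for tcp in [(560,-300,200),(540,-330,230),(540,-350,250),(540,-380,250)]:
    e=np.array(tcp)+Tn@off; Rw=Tn@Rc; q=R.from_matrix(Rw).as_quat(); mm=dict(m,eye=e,rotation=[q[3],q[0],q[1],q[2]])
    print(tcp, onz(mm,(317,196),0), proj(mm,[(447,-183,15),(447,-293,15),(600,-180,25),(600,-340,25)]).round())
```

```text
[   1.51  -66.83 -172.68]
[[ 1.    0.    0.  ]
 [ 0.   -0.96 -0.26]
 [-0.    0.26 -0.96]]
1.15 [[ 0.34 -0.94  0.  ]
 [-0.94 -0.34  0.  ]
 [ 0.   -0.   -1.  ]]
(560, -300, 200) [ 561.53 -335.22    0.  ] [[211.  64.]
 [219. 165.]
 [354.  59.]
 [350. 206.]]
(540, -330, 230) [ 541.53 -373.43    0.  ] [[235.  39.]
 [241. 136.]
 [370.  34.]
 [364. 175.]]
(540, -350, 250) [ 541.53 -398.91    0.  ] [[238.  25.]
 [243. 119.]
 [367.  20.]
 [362. 157.]]
(540, -380, 250) [ 541.53 -428.91    0.  ] [[236.  -3.]
 [242.  95.]
 [368. -10.]
 [363. 133.]]
```

View pics/crop0.png

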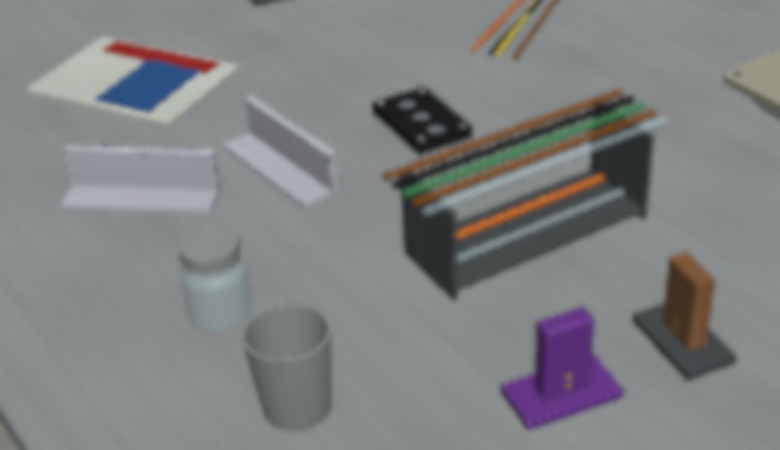

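The crop confirms it. The angle nearer the mould, with its foot pointing away from the robot, is the straightedge I want. The brown-grip plate is the top plate. Next I'll move the wrist camera over the mould and straightedge.

Emit:
arm_command(
  targets=[
    {"delta_pos": [-0.35,-0.75,-0.04],"turn": [0,0,-1],"jaw": 1},
    {"delta_pos": [-0.35,-0.75,-0.04],"turn": [0,0,-1],"jaw": 1},
    {"delta_pos": [-0.35,-0.75,-0.04],"turn": [0,0,-1],"jaw": 1},
    {"delta_pos": [-0.35,-0.75,-0.04],"turn": [0,0,-1],"jaw": 1},
    {"delta_pos": [-0.35,-0.75,-0.04],"turn": [0,0,-1],"jaw": 1},
    {"delta_pos": [-0.35,-0.75,-0.04],"turn": [0,0,-1],"jaw": 1},
    {"delta_pos": [-0.35,-0.75,-0.04],"turn": [0,0,-1],"jaw": 1},
    {"delta_pos": [-0.35,-0.75,-0.04],"turn": [0,0,-1],"jaw": 1},
  ],
)

```text
t: 1.82
tool_pos: [455.1, -378.2, 218.6]
tool_rot: [-0.0, 0.976, -0.219, 0.0]
force: [0.6, 0.0, 0.0]
width: 85.3
```

Emit:
arm_command(
  targets=[
    {"delta_pos": [0.12,-0.3,0],"turn": [0,0,-0.56],"jaw": 1},
    {"delta_pos": [0.12,-0.3,0],"turn": [0,0,-0.56],"jaw": 1},
    {"delta_pos": [0.12,-0.3,0],"turn": [0,0,-0.56],"jaw": 1},
    {"delta_pos": [0.12,-0.3,0],"turn": [0,0,-0.56],"jaw": 1},
    {"delta_pos": [0.12,-0.3,0],"turn": [0,0,-0.56],"jaw": 1},
    {"delta_pos": [0.12,-0.3,0],"turn": [0,0,-0.56],"jaw": 1},
  ],
)

```text
t: 2.32
tool_pos: [549.7, -290.1, 218.5]
tool_rot: [0.0, 1.0, -0.001, 0.0]
force: [-0.7, -0.4, 0.4]
width: 85.3
```

Run:
```python
from h import *
np.set_printoptions(precision=1,suppress=True)
s=sensors.sense(); m=eyes.camera_model("wrist"); im=eyes.grab_frame("wrist")
np.save("w1.npy",im); import pickle; pickle.dump((s,m),open("w1.pkl","wb"))
cv2.imwrite("pics/wrist1.png",im[:,:,::-1]); print(s["t"],s["tool_pos"],s["tool_rot"],s["joint_vel"])
Z=dict(mould_top=15,mould_face=7.5,fence_center=25,fence_left=7.5,fence_right=7.5)
for l in Z:
    print(l,[(np.array(d["location"]),round(float(d["score"]),2),onz(m,d["location"],Z[l])) for d in nets.mark_of("wrist",l)][:3])
```

```text
2.3167 [ 549.7 -290.1  218.5] [ 0.  1. -0.  0.] [ 0. -0.  0.  0.  0.  0. -0.]
mould_top [(array([230.4, 131.8]), 0.82, array([ 447., -248.,   15.]))]
mould_face [(array([260.3, 131.2]), 0.95, array([ 481.4, -247.9,    7.5]))]
fence_center [(array([479.8, 190.7]), 0.8, array([ 750.2, -318.8,   25. ])), (array([365.6, 150.1]), 0.55, array([ 607.8, -269. ,   25. ]))]
fence_left [(array([447. , 165.3]), 0.84, array([ 713.7, -290.3,    7.5])), (array([354.5, 103.8]), 0.78, array([ 595.2, -216.1,    7.5]))]
fence_right [(array([499.7, 220.3]), 0.74, array([ 791.9, -363.8,    7.5])), (array([355.2, 103.2]), 0.72, array([ 596.1, -215.4,    7.5])), (array([360. , 191.2]), 0.66, array([ 605.4, -323.6,    7.5]))]
```

View pics/wrist1.png

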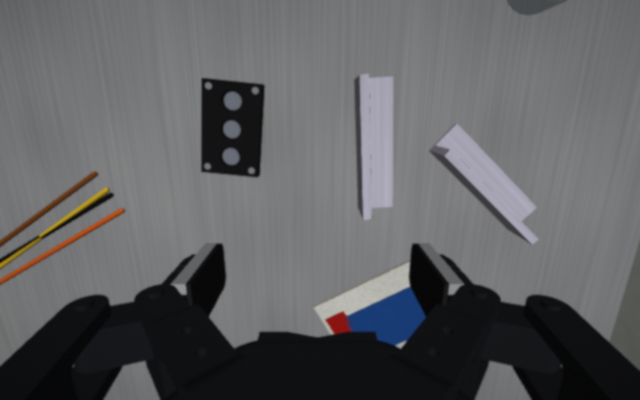

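The wrist picture shows the mould at (232,128), the chosen straightedge at (372,148) and the second angle at (485,185). I'll fit the silhouettes for precise poses.

```bash
cat > fit.py <<'E'
from h import *
from scipy.optimize import minimize
def box(x0,x1,y0,y1,z0,z1): return np.array([(x,y,z) for x in(x0,x1) for y in(y0,y1) for z in(z0,z1)],float)
MOULD=[box(-35,35,-55,55,0,15)]
FENCE=[box(-5,5,-80,80,0,50),box(5,40,-80,80,0,5)]
def sil(m,parts,p,sh,up=4,z=0):
    c,s_=np.cos(p[2]),np.sin(p[2]); Rz=np.array([[c,-s_,0],[s_,c,0],[0,0,1]])
    M=np.zeros((sh[0]*up,sh[1]*up),np.uint8)
    for b in parts:
        q=proj(m,b@Rz.T+[p[0],p[1],z]); q=((q+.5)*up-.5)
        cv2.fillConvexPoly(M,cv2.convexHull(np.round(q*16).astype(np.int32)),255,shift=4)
    return cv2.resize(M,(sh[1],sh[0]),interpolation=cv2.INTER_AREA).astype(float)/255
def fit(m,parts,soft,p0,roi,z=0):
    x0,x1,y0,y1=roi
    f=lambda v:np.abs(sil(m,parts,(v[0],v[1],v[2]/100),soft.shape,z=z)[y0:y1,x0:x1]-soft[y0:y1,x0:x1]).sum()
    best=None
    for k in range(2):
        st=p0 if best is None else best.x
        sx=np.array([st]+[np.array(st)+d for d in np.diag([6,6,5.])])
        best=minimize(f,st,method="Nelder-Mead",options=dict(initial_simplex=sx,xatol=.02,fatol=.05))
    return best.x,best.fun
E
python3 - <<'E'
from fit import *; import pickle
np.set_printoptions(precision=2,suppress=True)
im=np.load("w1.npy"); s,m=pickle.load(open("w1.pkl","rb"))
f=im.astype(float)
print(im[140,150],im[140,215],im[130,385],im[130,364],im[130,420], im[100,232])
g=f.mean(2); roi=(180,285,60,195)
soft=np.clip((105-g)/(105-20),0,1)
mk=np.zeros_like(soft); x0,x1,y0,y1=roi; mk[y0:y1,x0:x1]=soft[y0:y1,x0:x1]
b=(mk>.5).astype(np.uint8); cs,_=cv2.findContours(b,cv2.RETR_EXTERNAL,cv2.CHAIN_APPROX_NONE); c=max(cs,key=cv2.contourArea)
fill=np.zeros_like(b); cv2.drawContours(fill,[c],-1,1,-1); 
er=cv2.erode(fill,np.ones((5,5))); mk=np.where(er>0,1,mk)
P,e=fit(m,MOULD,mk,(447,-248,0.),roi); print("mould",P,e)
roi=(340,405,60,230)
bg=np.median(g[60:230,400:420]); print(bg)
# bluish: use b - r
bl=f[:,:,2]-f[:,:,0]
print(bl[130,420],bl[130,385],bl[130,364])
th=(g>bg+18).astype(float)
x0,x1,y0,y1=roi; mk=np.zeros_like(th)
mk[y0:y1,x0:x1]=th[y0:y1,x0:x1]
mk2=np.zeros_like(th); mk2[y0:y1,x0:x1]=np.clip((g-bg)/40,0,1)[y0:y1,x0:x1]
best={}
for nm,M in(("th",mk),("bl",(np.abs(bl-bl[60:230,400:420].mean())>6).astype(float))):
    F,e2=fit(m,FENCE,M,(602,-265,0.),roi); print("fence",nm,F,e2)
    best[nm]=F
vis=cv2.resize(im[40:240,180:420][:,:,::-1],None,fx=3,fy=3,interpolation=cv2.INTER_CUBIC)
for parts,p in((MOULD,P),(FENCE,best["th"])):
    c,s_=np.cos(p[2]/100),np.sin(p[2]/100); Rz=np.array([[c,-s_,0],[s_,c,0],[0,0,1]])
    for bx in parts:
        q=((proj(m,bx@Rz.T+[p[0],p[1],0])-[180,40]+.5)*3-.5)
        for i in range(8):
            for j in range(i):
                if bin(i^j).count("1")==1: cv2.line(vis,tuple(q[i].round().astype(int).tolist()),tuple(q[j].round().astype(int).tolist()),(0,0,255),1)
cv2.imwrite("pics/fit1.png",vis)
E
```

```text
[125 126 127] [19 18 20] [169 166 182] [167 165 180] [124 125 126] [103 108 118]
mould [ 447.06 -245.09   -9.86] 173.6313725490196
127.0
2.0 13.0 13.0
fence th [ 604.54 -267.25    6.08] 866.0313725490196
fence bl [ 605.14 -266.98    6.12] 778.6
```

View pics/fit1.png

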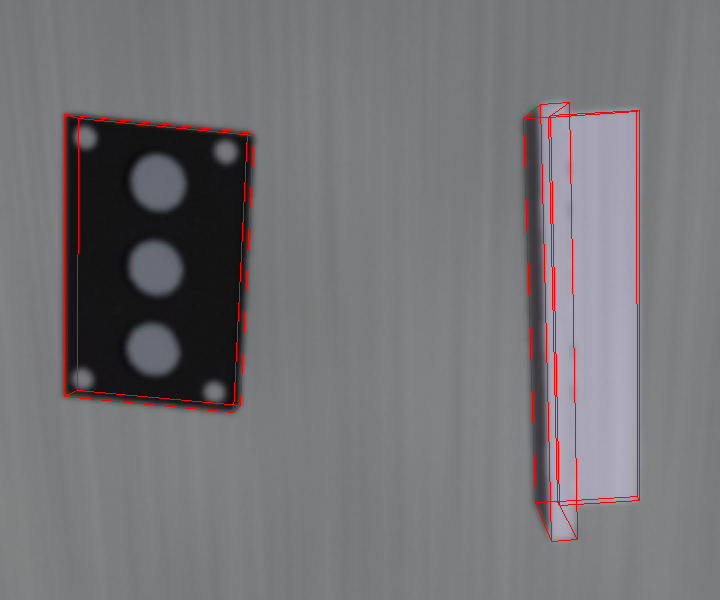

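The overlay fits tightly on the mould. I'll refit the straightedge with its shaded face included.

Run:
```python
from fit import *; import pickle
np.set_printoptions(precision=2,suppress=True)
im=np.load("w1.npy"); s,m=pickle.load(open("w1.pkl","rb"))
g=im.astype(float).mean(2); roi=(340,405,60,230); x0,x1,y0,y1=roi
for t in (14,20):
    M=((g>127+t)|(g<127-t-8)).astype(np.uint8); Z=np.zeros_like(M); Z[y0:y1,x0:x1]=cv2.morphologyEx(M[y0:y1,x0:x1],cv2.MORPH_CLOSE,np.ones((3,3)))
    print(fit(m,FENCE,Z.astype(float),(604,-266,4.),roi))
```

```text
(array([ 603.93, -266.94,    6.04]), np.float64(109.56470588235294))
(array([ 604.09, -267.31,    6.19]), np.float64(74.71764705882353))
```

Emit:
arm_command(
  targets=[
    {"delta_pos": [0.136,-0.0575,0.1],"turn": [0,0,-0.078],"jaw": 1},
    {"delta_pos": [0.136,-0.0575,0.18],"turn": [0,0,-0.078],"jaw": 1},
    {"delta_pos": [0.136,-0.0575,0.26],"turn": [0,0,-0.078],"jaw": 1},
    {"delta_pos": [0.136,-0.0575,0.34],"turn": [0,0,-0.078],"jaw": 1},
    {"delta_pos": [0.136,-0.0575,0.42],"turn": [0,0,-0.078],"jaw": 1},
    {"delta_pos": [0.136,-0.0575,0.47],"turn": [0,0,-0.078],"jaw": 1},
    {"delta_pos": [0.136,-0.0575,0.489],"turn": [0,0,-0.078],"jaw": 1},
    {"delta_pos": [0.136,-0.0575,0.489],"turn": [0,0,-0.078],"jaw": 1},
  ],
)

```text
t: 3.28
tool_pos: [601.7, -268.9, 21.2]
tool_rot: [-0.0, 1.0, 0.028, -0.002]
force: [-0.4, 0.1, -0.6]
width: 85.3
```

Emit:
arm_command(
  targets=[
    {"delta_pos": [0,0,0],"turn": [0,0,0],"jaw": 0},
    {"delta_pos": [0,0,0],"turn": [0,0,0],"jaw": 0},
    {"delta_pos": [0,0,0],"turn": [0,0,0],"jaw": 0},
    {"delta_pos": [0,0,0],"turn": [0,0,0],"jaw": 0},
    {"delta_pos": [0,0,0],"turn": [0,0,0],"jaw": 0},
    {"delta_pos": [0,0,0],"turn": [0,0,0],"jaw": 0},
    {"delta_pos": [0,0,0],"turn": [0,0,0],"jaw": 0},
    {"delta_pos": [0,0,0],"turn": [0,0,0],"jaw": 0},
  ],
  newtons=40,
)

```text
t: 3.95
tool_pos: [601.7, -268.9, 21.3]
tool_rot: [-0.0, 1.0, 0.028, -0.002]
force: [-0.3, 0.2, -0.3]
width: -0.0
```

Run:
```python
from h import *
s=sensors.sense(); print({k:np.round(s[k],3) for k in("t","tool_pos","tool_rot","force","width")})
im=eyes.grab_frame("wrist"); cv2.imwrite("pics/wrist2.png",im[:,:,::-1])
```

```text
{'t': np.float64(3.95), 'tool_pos': array([ 601.714, -268.898,   21.3  ]), 'tool_rot': array([-0.   ,  1.   ,  0.028, -0.002]), 'force': array([-0.306,  0.166, -0.295]), 'width': np.float64(-0.015)}
```

View pics/wrist2.png

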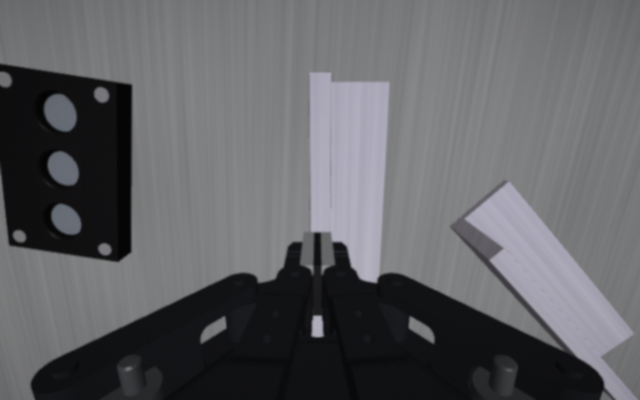

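Run:
```python
from fit import *
np.set_printoptions(precision=1,suppress=True)
m=eyes.camera_model("wrist"); s=sensors.sense()
print(m["eye"],s["tool_pos"],s["joint_pos"])
c,q=np.cos(.061),np.sin(.061);Rz=np.array([[c,-q,0],[q,c,0],[0,0,1]])
for b in FENCE: print(np.c_[b,proj(m,b@Rz.T+[604,-267.1,0])])
print(proj(m,[s["tool_pos"],s["tool_pos"]+[0,0,19]]))
for n in("scene","side"):
    im=eyes.grab_frame(n); cv2.imwrite(f"pics/{n}2.png",cv2.resize(im[80:200,180:380][:,:,::-1],None,fx=4,fy=4,interpolation=cv2.INTER_CUBIC))
```

```text
[ 599.2 -203.8  194. ] [ 601.7 -268.9   21.2] [ 0.5  0.9 -0.3  1.6  0.3  0.7  0.2]
[[ -5.  -80.    0.  313.3 315.8]
 [ -5.  -80.   50.  312.  371.1]
 [ -5.   80.    0.  311.   83. ]
 [ -5.   80.   50.  308.5  72.7]
 [  5.  -80.    0.  327.  315.8]
 [  5.  -80.   50.  329.5 371. ]
 [  5.   80.    0.  327.9  82.9]
 [  5.   80.   50.  331.4  72.5]]
[[  5.  -80.    0.  327.  315.8]
 [  5.  -80.    5.  327.2 320.3]
 [  5.   80.    0.  327.9  82.9]
 [  5.   80.    5.  328.1  82.1]
 [ 40.  -80.    0.  375.  315.6]
 [ 40.  -80.    5.  376.3 320.1]
 [ 40.   80.    0.  387.   82.6]
 [ 40.   80.    5.  388.8  81.8]]
[[316.1 225.2]
 [315.9 237.8]]
```

View pics/scene2.png

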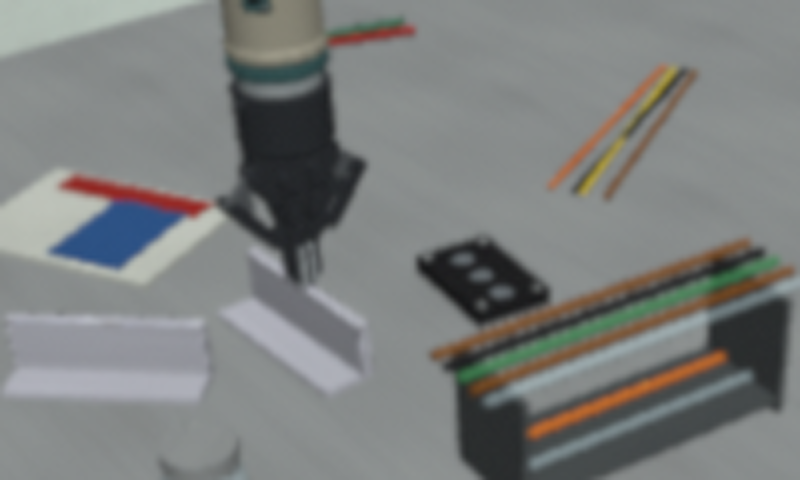

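View pics/side2.png

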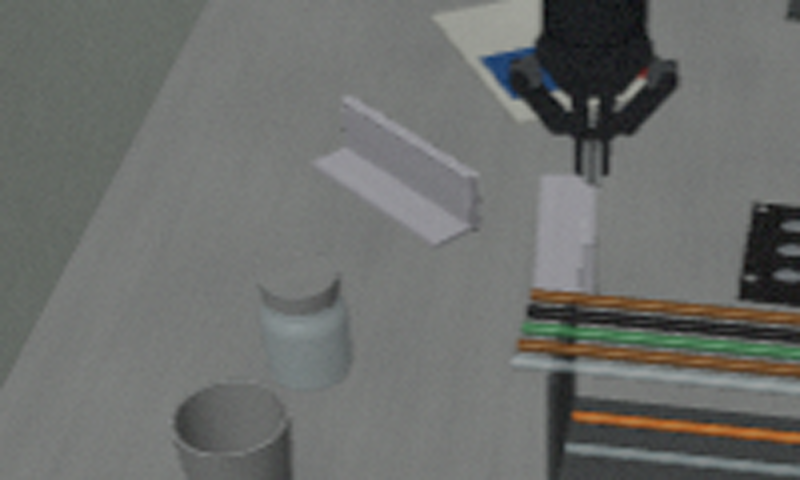

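Run:
```python
import cv2
im=cv2.imread("pics/wrist2.png"); cv2.imwrite("pics/wz.png",cv2.resize(im[200:350,240:400],None,fx=4,fy=4,interpolation=cv2.INTER_CUBIC))
```

```text
(no output)
```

View pics/wz.png

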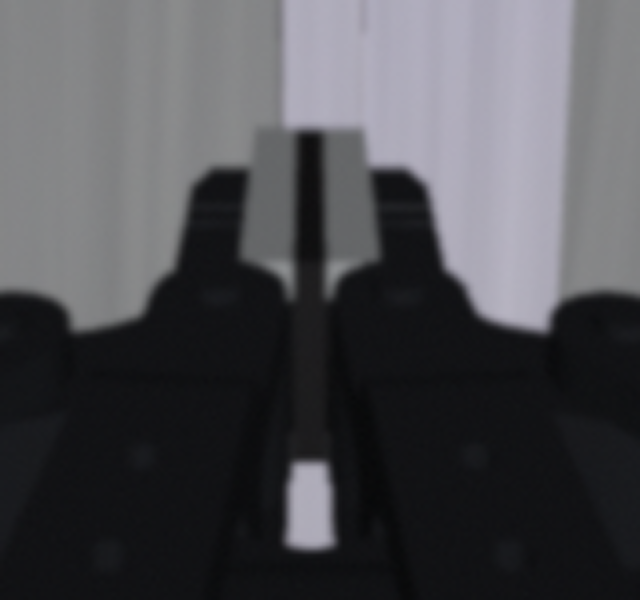

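Run:
```python
from fit import *
np.set_printoptions(precision=1,suppress=True)
S=eyes.camera_model("scene");D=eyes.camera_model("side");W=eyes.camera_model("wrist")
for n,m in(("S",S),("D",D),("W",W)):
    print(n,proj(m,[(601.7,-268.9,z) for z in(2,21,40,60,80)]).round(1).tolist())
for n in("scene","side"):
    im=eyes.grab_frame(n); 
    c=(245,145) if n=="scene" else (325,120)
    cv2.imwrite(f"pics/{n}3.png",cv2.resize(im[c[1]-40:c[1]+40,c[0]-50:c[0]+50][:,:,::-1],None,fx=8,fy=7,interpolation=cv2.INTER_NEAREST))
```

```text
S [[258.0, 162.2], [257.4, 157.3], [256.8, 152.3], [256.2, 146.9], [255.6, 141.4]]
D [[327.7, 137.0], [327.8, 131.9], [327.9, 126.6], [328.0, 121.0], [328.1, 115.2]]
W [[316.3, 214.9], [316.1, 225.2], [315.9, 237.8], [315.6, 254.4], [315.2, 276.0]]
```

View pics/scene3.png

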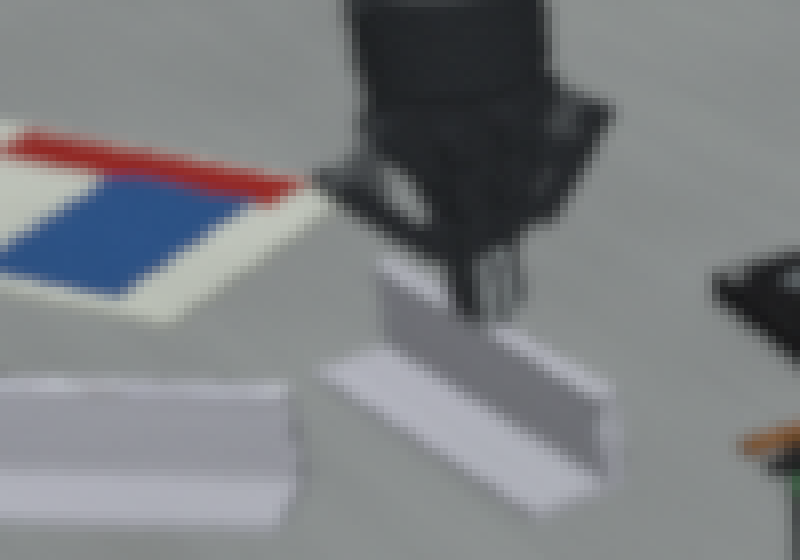

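View pics/side3.png

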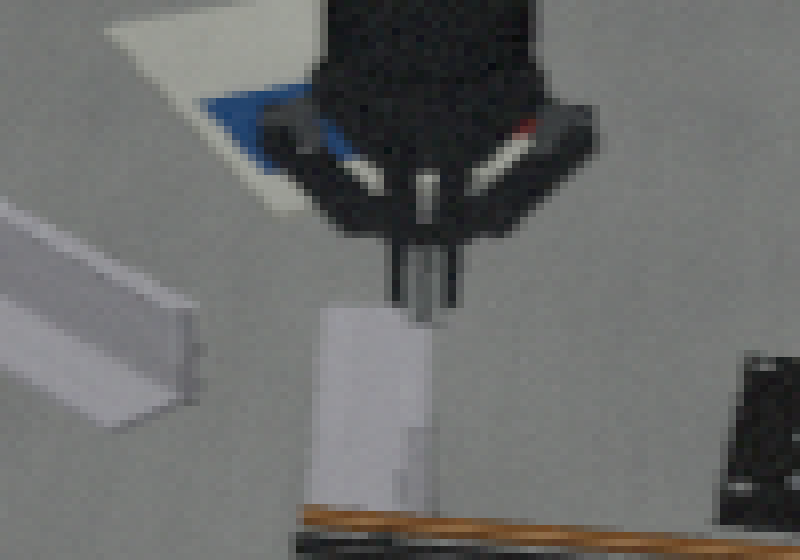

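Run:
```python
from fit import *
np.set_printoptions(precision=1,suppress=True)
S=eyes.camera_model("scene");D=eyes.camera_model("side");W=eyes.camera_model("wrist")
for y in(-258,-269):
  for n,m in(("S",S),("D",D),("W",W)):
    print(y,n,[(z,proj(m,[(601.7,y,z)]).round(1)[0].tolist()) for z in(20,30,40,50,60,70,80,90)])
print(tri([(S,(254.5,151.5)),(D,(328,126))]),tri([(S,(254.5,151.5)),(D,(328,126)),(W,(317.5,232.5))]))
```

```text
-258 S [(20, [259.2, 159.0]), (30, [258.9, 156.3]), (40, [258.6, 153.7]), (50, [258.3, 151.0]), (60, [258.0, 148.2]), (70, [257.6, 145.5]), (80, [257.3, 142.7]), (90, [257.0, 140.0])]
-258 D [(20, [327.5, 134.1]), (30, [327.6, 131.4]), (40, [327.6, 128.6]), (50, [327.7, 125.8]), (60, [327.8, 123.0]), (70, [327.8, 120.1]), (80, [327.9, 117.2]), (90, [327.9, 114.2])]
-258 W [(20, [317.1, 207.2]), (30, [317.0, 212.6]), (40, [317.0, 218.6]), (50, [316.9, 225.3]), (60, [316.9, 232.9]), (70, [316.8, 241.7]), (80, [316.7, 251.8]), (90, [316.6, 263.6])]
-269 S [(20, [257.4, 157.6]), (30, [257.1, 154.9]), (40, [256.8, 152.3]), (50, [256.5, 149.6]), (60, [256.2, 146.9]), (70, [255.9, 144.1]), (80, [255.5, 141.4]), (90, [255.2, 138.6])]
-269 D [(20, [327.8, 132.1]), (30, [327.8, 129.4]), (40, [327.9, 126.6]), (50, [327.9, 123.8]), (60, [328.0, 121.0]), (70, [328.1, 118.1]), (80, [328.1, 115.2]), (90, [328.2, 112.3])]
-269 W [(20, [316.1, 224.8]), (30, [316.0, 231.0]), (40, [315.8, 237.9]), (50, [315.7, 245.7]), (60, [315.6, 254.6]), (70, [315.4, 264.6]), (80, [315.2, 276.2]), (90, [315.0, 289.7])]
[ 602.1 -283.    34.9] [ 604.  -268.5   42.7]
```

Both cameras put the shut fingertips about 28 mm higher than the reported TCP, and the grip closed on nothing above the straightedge. I'll raise the shut gripper and measure the tip in free space.

Emit:
arm_command(
  targets=[
    {"delta_pos": [0,0,-0.1],"turn": [0,0,0],"jaw": 0},
    {"delta_pos": [0,0,-0.2],"turn": [0,0,0],"jaw": 0},
    {"delta_pos": [0,0,-0.2],"turn": [0,0,0],"jaw": 0},
    {"delta_pos": [0,0,-0.2],"turn": [0,0,0],"jaw": 0},
  ],
)

```text
t: 4.53
tool_pos: [604.2, -269.6, 104.0]
tool_rot: [0.001, 1.0, 0.028, 0.001]
force: [0.2, -0.2, -1.1]
width: 0.2
```

Run:
```python
from fit import *
np.set_printoptions(precision=1,suppress=True)
s=sensors.sense(); print(s["t"],s["tool_pos"],s["force"],s["width"])
V=[]
for n in("scene","side","wrist"):
    m=eyes.camera_model(n); im=eyes.grab_frame(n); c=proj(m,[s["tool_pos"]])[0]; print(n,c)
    c0=c.round().astype(int); x0,y0=c0[0]-30,c0[1]-30
    v=cv2.resize(im[y0:y0+45,x0:x0+60][:,:,::-1],None,fx=6.5,fy=6.5,interpolation=cv2.INTER_NEAREST)
    cv2.circle(v,tuple(((c-[x0,y0]+.5)*6.5).astype(int).tolist()),4,(0,0,255),1); V.append(v[:,:390])
cv2.imwrite("pics/tips.png",np.vstack([np.hstack(V[:2]),np.hstack([V[2],V[2]*0])]))
im=eyes.grab_frame("wrist"); cv2.imwrite("pics/wrist4.png",im[:,:,::-1])
```

```text
4.5333 [ 604.2 -269.6  104. ] [ 0.2 -0.2 -1.1] 0.17376778295046988
scene [254.  134.8]
side [327.4 108. ]
wrist [320.8 228.6]
```

View pics/tips.png

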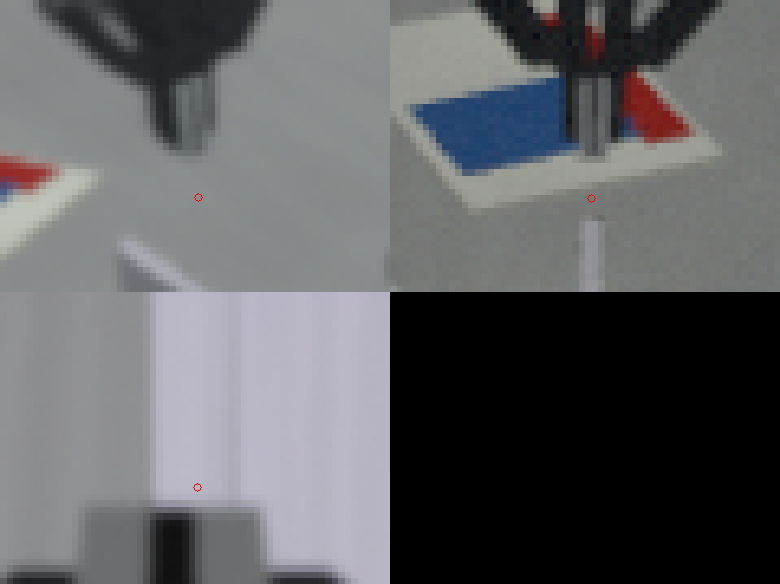

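View pics/wrist4.png

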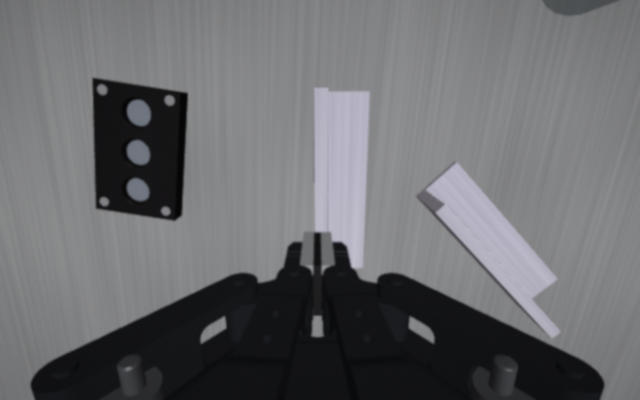

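Run:
```python
from fit import *
from scipy.optimize import brentq
S=eyes.camera_model("scene");D=eyes.camera_model("side");W=eyes.camera_model("wrist")
t=sensors.sense()["tool_pos"]
for dy in (11,0):
  for n,m,row in(("S",S,134.8-30+0,),("D",D,0),("W",W,0)):
    c=proj(m,[t])[0]
    y0=round(c[1])-30
    r={"S":155/6.5-.5,"D":156/6.5-.5,"W":(505-292)/6.5-.5}[n]+y0
    f=lambda z:proj(m,[(t[0],t[1]+dy,z)])[0][1]-r
    print(dy,n,r,brentq(f,60,220)-t[2])
```

```text
11 S 129.34615384615384 27.384441507758183
11 D 102.5 29.296776787456594
11 W 227.26923076923077 32.03239083841754
0 S 129.34615384615384 22.855547801700382
0 D 102.5 23.091873000802536
0 W 227.26923076923077 3.3890765287158615
```

The offset is confirmed: the real tips sit about 28 mm short of the reported TCP in z, by scene and side. I'll open and descend using that correction, aiming for real tips about 23 mm above the bench.

Emit:
arm_command(
  targets=[
    {"delta_pos": [0,0,0],"turn": [0,0,0],"jaw": 1},
    {"delta_pos": [0,0,0],"turn": [0,0,0],"jaw": 1},
    {"delta_pos": [0,0,0],"turn": [0,0,0],"jaw": 1},
    {"delta_pos": [0,0,0],"turn": [0,0,0],"jaw": 1},
    {"delta_pos": [0,0,0],"turn": [0,0,0],"jaw": 1},
  ],
)

```text
t: 5.15
tool_pos: [600.7, -268.6, 99.4]
tool_rot: [-0.001, 1.0, 0.028, -0.003]
force: [0.2, 0.0, -0.0]
width: 60.4
```

Run:
```python
from fit import *
np.set_printoptions(precision=2,suppress=True)
s=sensors.sense(); m=eyes.camera_model("wrist"); im=eyes.grab_frame("wrist"); s2=sensors.sense()
print(s["t"],s["tool_pos"],s["tool_rot"],s["width"],s2["tool_pos"])
g=im.astype(float).mean(2); cv2.imwrite("pics/wrist5.png",im[:,:,::-1])
bg=np.median(g[100:200,290:308]); print(bg)
roi=(290,395,70,230); x0,x1,y0,y1=roi
M=((g>bg+18)|(g<bg-26)).astype(np.uint8); Z=np.zeros(g.shape); Z[y0:y1,x0:x1]=cv2.morphologyEx(M[y0:y1,x0:x1],cv2.MORPH_CLOSE,np.ones((3,3)))
p,e=fit(m,FENCE,Z,(604,-267,6.),roi); print(p,e)
```

```text
5.15 [ 600.65 -268.57   99.38] [-0.    1.    0.03 -0.  ] 60.38903684452784 [ 600.73 -268.6    99.51]
137.0
[ 604.1  -266.66    5.54] 87.46666666666667
```

View pics/wrist5.png

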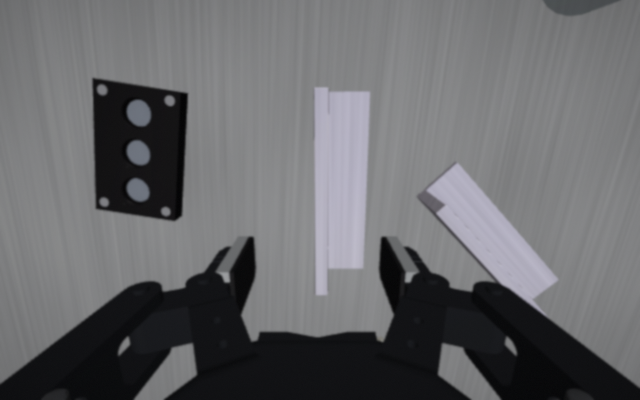

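Emit:
arm_command(
  targets=[
    {"delta_pos": [0.009,-0.005,0.06],"turn": [0,0,0],"jaw": 1},
    {"delta_pos": [0.009,-0.005,0.12],"turn": [0,0,0],"jaw": 1},
    {"delta_pos": [0.009,-0.005,0.18],"turn": [0,0,0],"jaw": 1},
    {"delta_pos": [0.009,-0.005,0.23],"turn": [0,0,0],"jaw": 1},
    {"delta_pos": [0.009,-0.005,0.25],"turn": [0,0,0],"jaw": 1},
    {"delta_pos": [0.009,-0.005,0.259],"turn": [0,0,0],"jaw": 1},
    {"delta_pos": [0.009,-0.005,0.259],"turn": [0,0,0],"jaw": 1},
  ],
)

```text
t: 5.78
tool_pos: [603.5, -266.1, -4.4]
tool_rot: [-0.001, 1.0, 0.028, -0.003]
force: [-0.2, -0.7, -0.3]
width: 85.4
```

Run:
```python
from fit import *
np.set_printoptions(precision=2,suppress=True)
s=sensors.sense(); print(s["t"],s["tool_pos"],s["tool_rot"],s["width"],s["force"])
im=eyes.grab_frame("wrist");cv2.imwrite("pics/wrist6.png",im[:,:,::-1])
im=eyes.grab_frame("side");cv2.imwrite("pics/side6.png",cv2.resize(im[80:160,275:375][:,:,::-1],None,fx=7,fy=7))
```

```text
5.7833 [ 603.5  -266.07   -4.39] [-0.    1.    0.03 -0.  ] 85.41813193750541 [-0.22 -0.66 -0.28]
```

View pics/wrist6.png

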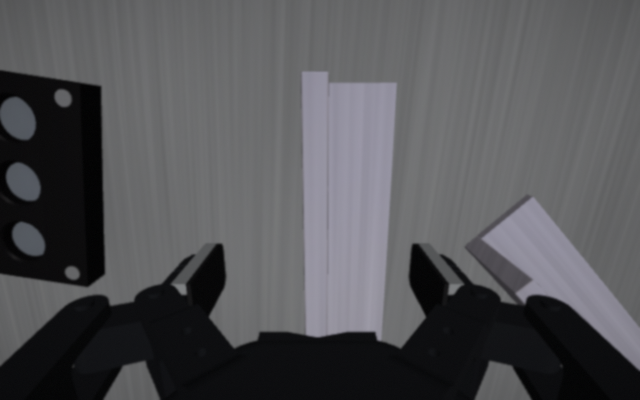

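View pics/side6.png

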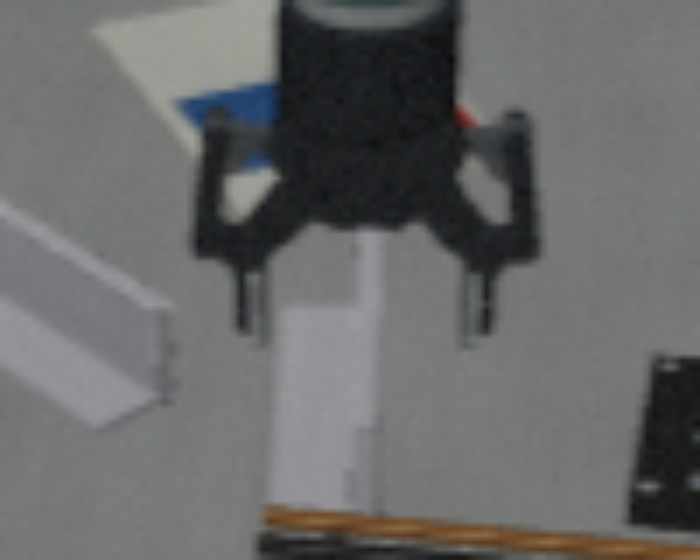

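Emit:
arm_command(
  targets=[
    {"delta_pos": [0,0,0],"turn": [0,0,0],"jaw": 0},
    {"delta_pos": [0,0,0],"turn": [0,0,0],"jaw": 0},
    {"delta_pos": [0,0,0],"turn": [0,0,0],"jaw": 0},
    {"delta_pos": [0,0,0],"turn": [0,0,0],"jaw": 0},
    {"delta_pos": [0,0,0],"turn": [0,0,0],"jaw": 0},
    {"delta_pos": [0,0,0],"turn": [0,0,0],"jaw": 0},
    {"delta_pos": [0,0,0],"turn": [0,0,0],"jaw": 0},
    {"delta_pos": [0,0,0],"turn": [0,0,0],"jaw": 0},
  ],
  newtons=45,
)

```text
t: 6.55
tool_pos: [604.4, -266.6, -2.7]
tool_rot: [-0.001, 1.0, 0.028, -0.002]
force: [-1.2, 0.9, 2.9]
width: 9.2
```

Run:
```python
from fit import *
np.set_printoptions(precision=2,suppress=True)
s=sensors.sense(); print(s["t"],s["tool_pos"],s["tool_rot"],s["width"],s["force"])
im=eyes.grab_frame("side");cv2.imwrite("pics/side7.png",cv2.resize(im[80:160,275:375][:,:,::-1],None,fx=7,fy=7))
```

```text
6.55 [ 604.44 -266.58   -2.66] [-0.    1.    0.03 -0.  ] 9.237840349802497 [-1.22  0.94  2.9 ]
```

View pics/side7.png

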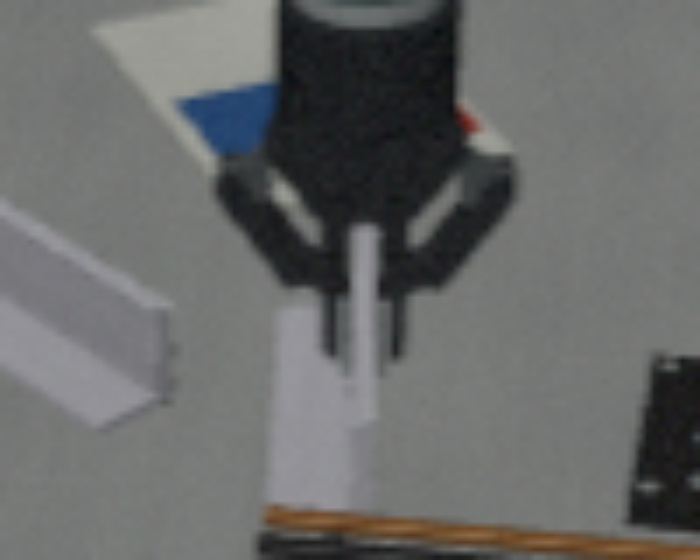

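The straightedge is gripped at 9.2 mm width. I'll lift it about 10 mm, turn it to the mould's yaw and stop about 12 mm short of the face.

Emit:
arm_command(
  targets=[
    {"delta_pos": [0,0,-0.025],"turn": [0,0,0],"jaw": 0},
    {"delta_pos": [-0.04,-0.01,-0.025],"turn": [0,0,0.05],"jaw": 0},
    {"delta_pos": [-0.1,-0.025,-0.025],"turn": [0,0,0.1],"jaw": 0},
    {"delta_pos": [-0.17,-0.04,-0.025],"turn": [0,0,0.15],"jaw": 0},
    {"delta_pos": [-0.23,-0.052,-0.025],"turn": [0,0,0.197],"jaw": 0},
    {"delta_pos": [-0.255,-0.056,-0.025],"turn": [0,0,0.197],"jaw": 0},
    {"delta_pos": [-0.261,-0.056,-0.025],"turn": [0,0,0.197],"jaw": 0},
    {"delta_pos": [-0.261,-0.056,-0.025],"turn": [0,0,0.197],"jaw": 0},
  ],
)

```text
t: 7.27
tool_pos: [498.9, -250.3, 8.1]
tool_rot: [-0.0, 0.999, -0.05, -0.002]
force: [0.9, 0.1, -3.3]
width: 8.8
```

Run:
```python
from fit import *
np.set_printoptions(precision=2,suppress=True)
s=sensors.sense(); m=eyes.camera_model("wrist"); print(s["t"],s["tool_pos"],R.from_matrix(q2R(s["tool_rot"])@np.diag([1.,-1,-1])).as_rotvec(degrees=True),s["width"],s["force"])
im=eyes.grab_frame("wrist");cv2.imwrite("pics/wrist8.png",im[:,:,::-1])
np.save("w8.npy",im); import pickle; pickle.dump((s,m),open("w8.pkl","wb"))
im=eyes.grab_frame("side");cv2.imwrite("pics/side8.png",cv2.resize(im[80:180,275:405][:,:,::-1],None,fx=6,fy=6))
```

```text
7.2667 [ 498.94 -250.28    8.09] [ 0.03  0.24 -5.68] 8.820579337976518 [ 0.94  0.14 -3.28]
```

View pics/wrist8.png

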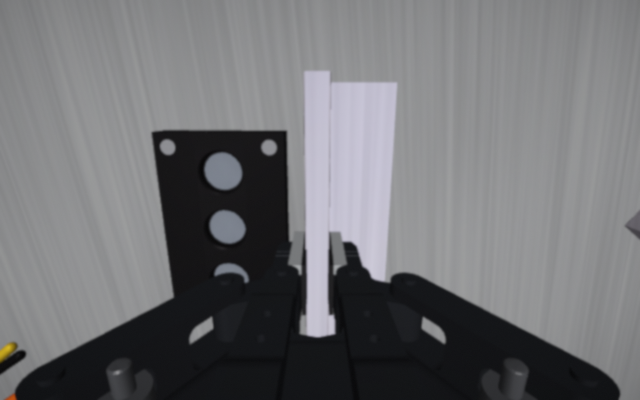

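View pics/side8.png

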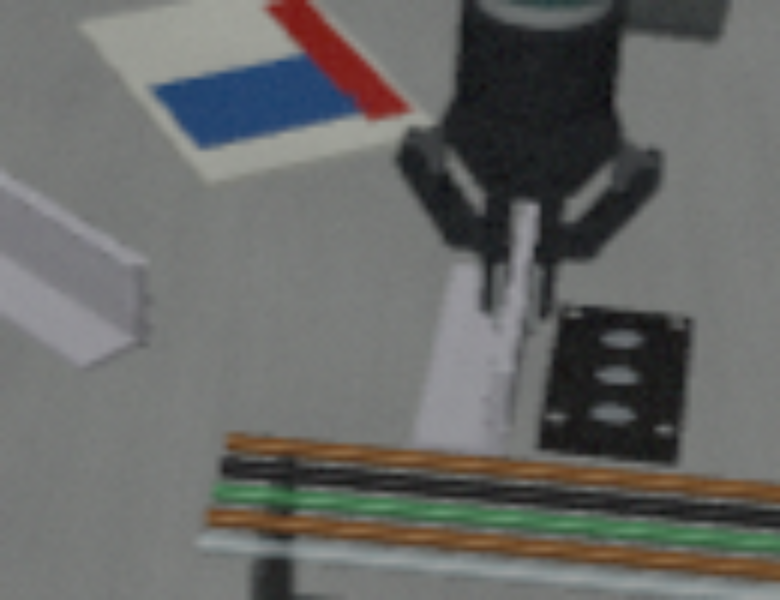

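```bash
cat > rel.py <<'E'
from fit import *; import pickle,sys
np.set_printoptions(precision=2,suppress=True)
def rel(im,m,lift,p_f,roiM,roiF,p_m=(447,-245,-9.9)):
    g=im.astype(float).mean(2)
    x0,x1,y0,y1=roiM; b=np.zeros(g.shape,np.uint8); b[y0:y1,x0:x1]=(g[y0:y1,x0:x1]<65)
    cs,_=cv2.findContours(b,cv2.RETR_EXTERNAL,cv2.CHAIN_APPROX_NONE); c=max(cs,key=cv2.contourArea)
    f=np.zeros(b.shape,np.uint8); cv2.drawContours(f,[cv2.convexHull(c)],-1,1,-1)
    P,e=fit(m,MOULD,f.astype(float),p_m,roiM)
    x0,x1,y0,y1=roiF; Z=np.zeros(g.shape); Z[y0:y1,x0:x1]=cv2.morphologyEx((g[y0:y1,x0:x1]>180).astype(np.uint8),cv2.MORPH_CLOSE,np.ones((3,3)))
    F,e2=fit(m,FENCE,Z,p_f,roiF,z=lift)
    d=F[:2]-P[:2]; c,s=np.cos(P[2]/100),np.sin(P[2]/100)
    print("mould",P,e,"fence",F,e2,"| rel x",d@[c,s],"y",d@[-s,c],"dyaw deg",np.degrees((F[2]-P[2])/100))
    return P,F
E
python3 - <<'E'
from rel import *
im=np.load("w8.npy"); s,m=pickle.load(open("w8.pkl","rb"))
g=im.mean(2); print(g[150,300],g[150,290],g[150,318],g[150,360],g[150,420],g[100,296], g[100,250])
rel(im,m,10.8,(499,-250,-9.9),(140,289,110,220),(300,410,60,225))
E
```

```text
146.33333333333334 151.33333333333334 199.33333333333334 203.66666666666666 147.33333333333334 147.33333333333334 148.66666666666666
mould [ 446.92 -245.28  -10.23] 51.949019607843134 fence [ 500.17 -250.95  -10.04] 203.21960784313725 | rel x 53.552490359411074 y -0.2019494268950212 dyaw deg 0.1089822324864025
```

The straightedge is parallel to within 0.1° and centred to within 0.2 mm, with about 13 mm still to close. I'll lower it and move in.

Emit:
arm_command(
  targets=[
    {"delta_pos": [-0.01,0,0.015],"turn": [0,0,0],"jaw": 0},
    {"delta_pos": [-0.02,0,0.023],"turn": [0,0,0],"jaw": 0},
    {"delta_pos": [-0.025,0,0.026],"turn": [0,0,0],"jaw": 0},
    {"delta_pos": [-0.025,0,0.026],"turn": [0,0,0],"jaw": 0},
    {"delta_pos": [-0.025,0,0.026],"turn": [0,0,0],"jaw": 0},
  ],
)

```text
t: 7.78
tool_pos: [490.6, -249.1, -2.6]
tool_rot: [-0.0, 0.999, -0.049, -0.001]
force: [0.7, -0.4, -3.7]
width: 9.0
```

Emit:
arm_command(
  targets=[
    {"delta_pos": [-0.005,0,0.001],"turn": [0,0,0],"jaw": 0},
    {"delta_pos": [-0.007,0,0.001],"turn": [0,0,0],"jaw": 0},
    {"delta_pos": [-0.009,0,0.001],"turn": [0,0,0],"jaw": 0},
    {"delta_pos": [-0.009,0,0.001],"turn": [0,0,0],"jaw": 0},
  ],
)

```text
t: 8.12
tool_pos: [487.2, -248.9, -2.7]
tool_rot: [-0.0, 0.999, -0.049, -0.001]
force: [0.2, 0.5, -0.1]
width: 9.2
```

Run:
```python
from rel import *
s=sensors.sense(); m=eyes.camera_model("wrist"); print(s["t"],s["tool_pos"],R.from_matrix(q2R(s["tool_rot"])@np.diag([1.,-1,-1])).as_rotvec(degrees=True),s["width"],s["force"],s["ft_torque"])
im=eyes.grab_frame("wrist");cv2.imwrite("pics/wrist9.png",im[:,:,::-1])
rel(im,m,0.5,(488,-249,-9.9),(140,300,90,220),(290,410,55,225))
```

```text
8.1167 [ 487.21 -248.88   -2.7 ] [ 0.03  0.13 -5.64] 9.178251495293823 [ 0.21  0.53 -0.07] [ 0.   -0.22 -0.01]
mould [ 446.86 -245.09  -10.54] 54.76078431372549 fence [ 488.49 -249.65   -9.81] 266.19607843137254 | rel x 41.875762316179355 y -0.15540365674378248 dyaw deg 0.4173276658380114
```

View pics/wrist9.png

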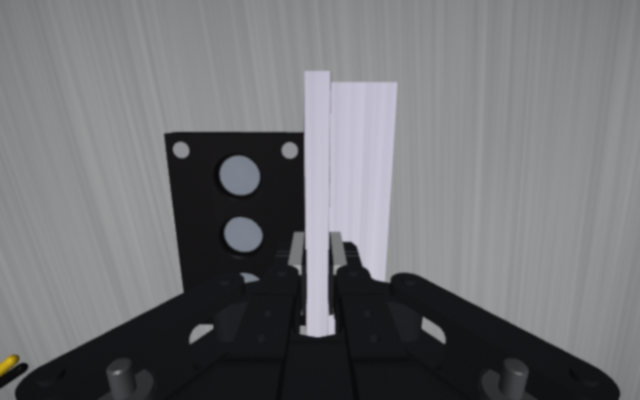

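Emit:
arm_command(
  targets=[
    {"delta_pos": [-0.002,0,0],"turn": [0,0,0],"jaw": 0},
    {"delta_pos": [-0.004,0,0],"turn": [0,0,0],"jaw": 0},
    {"delta_pos": [-0.006,0,0],"turn": [0,0,0],"jaw": 0},
    {"delta_pos": [-0.006,0,0],"turn": [0,0,0],"jaw": 0},
  ],
)

```text
t: 8.5
tool_pos: [486.3, -248.8, -2.6]
tool_rot: [-0.0, 0.999, -0.049, 0.0]
force: [3.9, 0.2, -4.1]
width: 9.2
```

Emit:
arm_command(
  targets=[
    {"delta_pos": [-0.006,0,0],"turn": [0,0,0],"jaw": 0},
    {"delta_pos": [-0.009,0,0],"turn": [0,0,0],"jaw": 0},
    {"delta_pos": [-0.012,0,0],"turn": [0,0,0],"jaw": 0},
    {"delta_pos": [-0.012,0,0],"turn": [0,0,0],"jaw": 0},
  ],
)

```text
t: 8.83
tool_pos: [486.3, -248.8, -2.1]
tool_rot: [0.0, 0.999, -0.049, 0.005]
force: [9.7, -0.5, -8.7]
width: 9.0
```

Run:
```python
from rel import *
s=sensors.sense(); m=eyes.camera_model("wrist"); print(s["t"],s["tool_pos"],R.from_matrix(q2R(s["tool_rot"])@np.diag([1.,-1,-1])).as_rotvec(degrees=True),s["width"],s["force"],s["ft_torque"])
im=eyes.grab_frame("wrist");cv2.imwrite("pics/wrist10.png",cv2.resize(im[110:290,150:420][:,:,::-1],None,fx=2.9,fy=2.9,interpolation=cv2.INTER_CUBIC))
rel(im,m,0,(488,-249,-9.9),(140,300,90,220),(290,410,55,225))
```

```text
8.8333 [ 486.25 -248.76   -2.11] [-0.03 -0.53 -5.63] 9.035296648544229 [ 9.75 -0.53 -8.66] [-0.24 -2.15 -0.26]
mould [ 447.01 -245.03  -10.23] 51.14509803921569 fence [ 487.65 -249.42   -9.53] 194.20784313725488 | rel x 40.87848107366029 y -0.2184205008603385 dyaw deg 0.4033200004594762
```

View pics/wrist10.png

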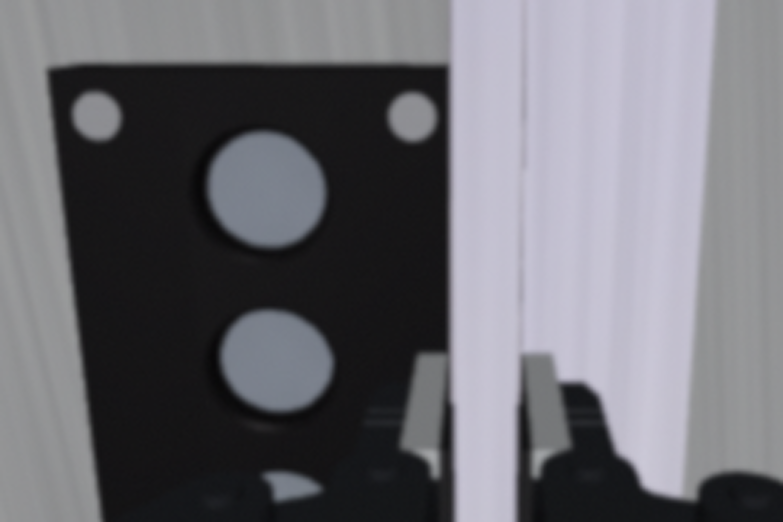

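It's in firm contact with the mould: about 10 N, and no further travel. I'll relax the push and level out, then let go.

Emit:
arm_command(
  targets=[
    {"delta_pos": [0,0,0],"turn": [0,-0.012,0],"jaw": 0},
    {"delta_pos": [0,0,0],"turn": [0,-0.012,0],"jaw": 0},
    {"delta_pos": [0,0,0],"turn": [0,-0.012,0],"jaw": 0},
  ],
)

```text
t: 9.13
tool_pos: [486.4, -248.7, -2.1]
tool_rot: [-0.0, 0.999, -0.049, -0.0]
force: [3.9, -0.3, -3.0]
width: 9.2
```

Emit:
arm_command(
  targets=[
    {"delta_pos": [0,0,0],"turn": [0,0,0],"jaw": 0.5},
    {"delta_pos": [0,0,0],"turn": [0,0,0],"jaw": 0.5},
    {"delta_pos": [0,0,0],"turn": [0,0,0],"jaw": 0.5},
    {"delta_pos": [0,0,0],"turn": [0,0,0],"jaw": 0.5},
    {"delta_pos": [0,0,0],"turn": [0,0,0],"jaw": 0.5},
  ],
)

```text
t: 9.55
tool_pos: [485.8, -248.7, -2.1]
tool_rot: [-0.0, 0.999, -0.049, -0.0]
force: [0.2, -0.5, -1.3]
width: 42.8
```

Emit:
arm_command(
  targets=[
    {"delta_pos": [0,0,-0.08],"turn": [0,0,0],"jaw": 0.5},
    {"delta_pos": [0,0,-0.18],"turn": [0,0,0],"jaw": 0.5},
    {"delta_pos": [0,-0.05,-0.28],"turn": [0,0,0],"jaw": 0.5},
    {"delta_pos": [0,-0.05,-0.38],"turn": [0,0,0],"jaw": 0.5},
    {"delta_pos": [0,-0.05,-0.48],"turn": [0,0,0],"jaw": 1},
    {"delta_pos": [0,-0.05,-0.48],"turn": [0,0,0],"jaw": 1},
  ],
)

```text
t: 10.05
tool_pos: [492.7, -230.0, 197.7]
tool_rot: [0.002, 0.999, -0.049, 0.006]
force: [0.6, -0.4, -0.2]
width: 65.4
```

Run:
```python
from rel import *
s=sensors.sense(); m=eyes.camera_model("wrist"); print(s["t"],s["tool_pos"],R.from_matrix(q2R(s["tool_rot"])@np.diag([1.,-1,-1])).as_rotvec(degrees=True),s["width"],s["force"],s["ft_torque"])
im=eyes.grab_frame("wrist");cv2.imwrite("pics/wrist11.png",im[:,:,::-1]); np.save("w11.npy",im); pickle.dump((s,m),open("w11.pkl","wb"))
```

```text
10.05 [ 492.66 -230.02  197.67] [-0.27 -0.69 -5.6 ] 65.36313343205649 [ 0.63 -0.41 -0.19] [-0.03 -0.01 -0.02]
```

View pics/wrist11.png

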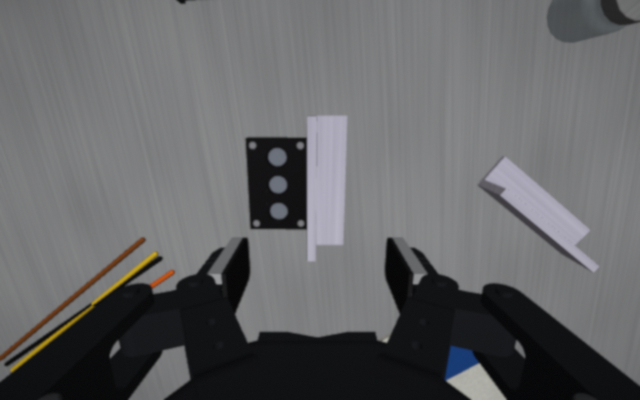

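Run:
```python
from rel import *
s=sensors.sense(); m=eyes.camera_model("wrist"); im=eyes.grab_frame("wrist"); print(s["t"],s["joint_vel"])
g=im.mean(2); print(g[180,328],g[180,420],g[180,312],g[130,305])
P,F=rel(im,m,0,(487,-249,-9.9),(235,305,125,240),(304,370,100,275))
v=cv2.resize(im[95:280,220:380][:,:,::-1],None,fx=4,fy=3.2,interpolation=cv2.INTER_CUBIC); cv2.imwrite("pics/wrist12.png",v)
S=eyes.camera_model("scene"); im=eyes.grab_frame("scene"); cv2.imwrite("pics/scene12.png",cv2.resize(im[120:210,230:350][:,:,::-1],None,fx=6,fy=6,interpolation=cv2.INTER_CUBIC))
```

```text
10.1 [-0.    0.07  0.02  0.07  0.01 -0.03 -0.01]
175.33333333333334 130.33333333333334 176.0 127.0
mould [ 447.34 -245.32  -10.24] 64.41176470588236 fence [ 629.67 -319.    -84.34] 173.0 | rel x 188.89730197276967 y -54.66414783136681 dyaw deg -42.460380671289606
```

View pics/wrist12.png

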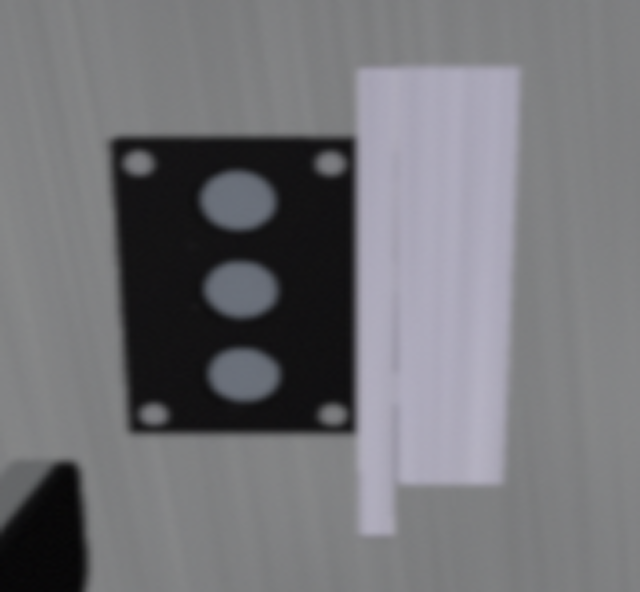

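View pics/scene12.png

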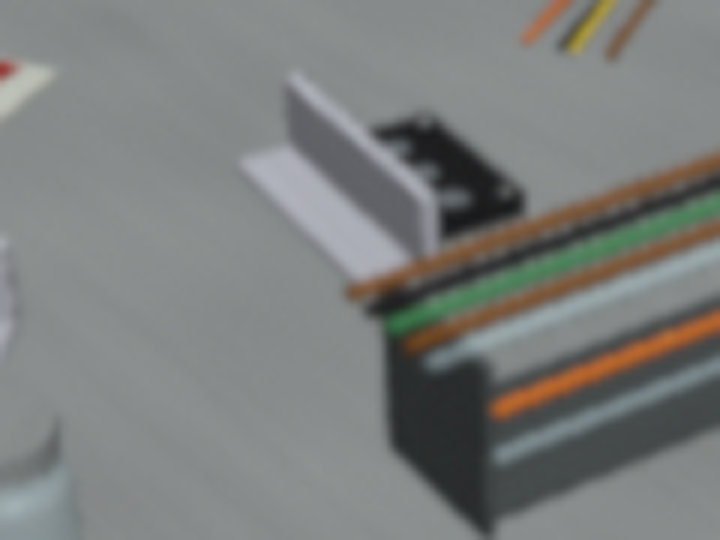

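```bash
sed -i 's/>180)/>TH)/; s/^def rel/TH=153\ndef rel/' rel.py
python3 - <<'E'
from rel import *
s=sensors.sense(); m=eyes.camera_model("wrist"); im=eyes.grab_frame("wrist"); print(s["t"],s["tool_pos"],abs(s["joint_vel"]).max())
P,F=rel(im,m,0,(487,-249,-9.9),(235,306,125,240),(304,370,100,275))
E
```

```text
10.2 [ 487.33 -228.97  190.05] 0.03690485552858286
mould [ 447.27 -245.12  -10.65] 67.05098039215686 fence [ 487.88 -249.25  -10.94] 202.2549019607843 | rel x 40.81942100526771 y 0.21323548256522412 dyaw deg -0.16622977298910488
```

The straightedge is released, flush and centred: relative y 0.2 mm, yaw 0.2°. The 40.8 mm x reading matches the value I had under firm contact, so that 0.8 mm is fit bias. Next I'll cross high over the rack to look at the top plate.

Emit:
arm_command(
  targets=[
    {"delta_pos": [-0.01,-0.1,-0.1],"turn": [0,0,-0.125],"jaw": 1},
    {"delta_pos": [-0.02,-0.2,-0.12],"turn": [0,0,-0.125],"jaw": 1},
    {"delta_pos": [-0.1,-0.97,-0.12],"turn": [0,0,-0.125],"jaw": 1},
    {"delta_pos": [-0.1,-0.97,-0.12],"turn": [0,0,-0.125],"jaw": 1},
    {"delta_pos": [-0.1,-0.97,-0.12],"turn": [0,0,-0.125],"jaw": 1},
    {"delta_pos": [-0.1,-0.97,-0.12],"turn": [0,0,-0.125],"jaw": 1},
    {"delta_pos": [-0.1,-0.97,-0.12],"turn": [0,0,-0.125],"jaw": 1},
    {"delta_pos": [-0.1,-0.97,-0.12],"turn": [0,0,-0.125],"jaw": 1},
  ],
)

```text
t: 10.92
tool_pos: [483.9, 91.6, 234.5]
tool_rot: [0.0, 1.0, -0.0, -0.004]
force: [1.1, -0.8, -0.4]
width: 85.5
```

Run:
```python
from rel import *
s=sensors.sense();print(s["tool_pos"],R.from_matrix(q2R(s["tool_rot"])@np.diag([1.,-1,-1])).as_rotvec(degrees=True))
im=eyes.grab_frame("wrist");cv2.imwrite("pics/wrist13.png",im[:,:,::-1])
```

```text
[483.93  91.59 234.5 ] [-0.01  0.41 -0.05]
```

View pics/wrist13.png

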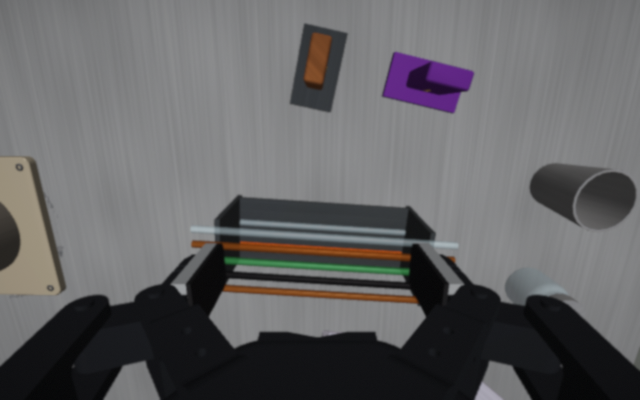

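The wanted plate (dark steel with a wooden grip) is at (319,67) and the purple look-alike at (430,82). I'll move on over the wanted one.

Emit:
arm_command(
  targets=[
    {"delta_pos": [0,-0.1,0],"turn": [0,0,0],"jaw": 1},
    {"delta_pos": [0,-0.2,0],"turn": [0,0,0],"jaw": 1},
    {"delta_pos": [0,-0.25,0.02],"turn": [0,0,0],"jaw": 1},
    {"delta_pos": [0,-0.25,0.02],"turn": [0,0,0],"jaw": 1},
    {"delta_pos": [0,-0.25,0.02],"turn": [0,0,0],"jaw": 1},
  ],
)

```text
t: 11.38
tool_pos: [480.6, 204.5, 225.9]
tool_rot: [-0.004, 1.0, 0.008, -0.005]
force: [1.3, -1.1, -0.5]
width: 85.3
```

Run:
```python
from rel import *
s=sensors.sense(); m=eyes.camera_model("wrist"); im=eyes.grab_frame("wrist");cv2.imwrite("pics/wrist14.png",im[:,:,::-1])
print(s["t"],s["tool_pos"],abs(s["joint_vel"]).max()); np.save("w14.npy",im); pickle.dump((s,m),open("w14.pkl","wb"))
print([(d["location"],d["score"],onz(m,d["location"],42.5)) for d in nets.mark_of("wrist","top_center")])
```

```text
11.3833 [480.61 204.53 225.91] 0.04869271789530555
[([430.6, 181.7], 0.89, array([613.35, 193.61,  42.5 ])), ([324.7, 170.9], 0.79, array([488.44, 204.24,  42.5 ]))]
```

View pics/wrist14.png

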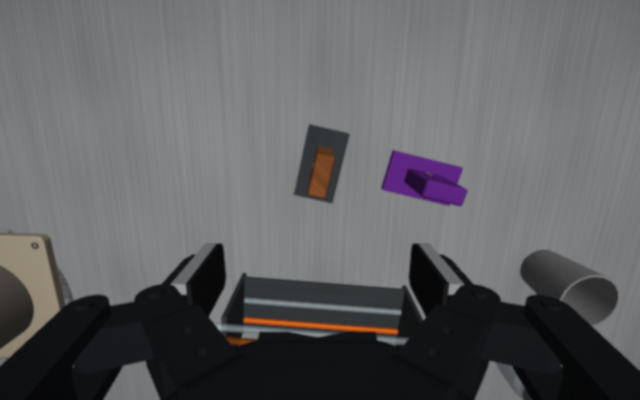

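Run:
```python
from rel import *
im=np.load("w14.npy"); s,m=pickle.load(open("w14.pkl","rb"))
f=im.astype(float); g=f.mean(2); print(g[150,315],g[150,370],im[175,320],im[153,325])
TOP=[box(-26,26,-46,46,0,10),box(-10,10,-23,23,10,85)]
roi=(280,365,110,220); x0,x1,y0,y1=roi
M=((g<90)|(f[:,:,0]-f[:,:,2]>25)).astype(np.uint8); Z=np.zeros(g.shape); Z[y0:y1,x0:x1]=cv2.morphologyEx(M[y0:y1,x0:x1],cv2.MORPH_CLOSE,np.ones((3,3)))
for a in(-25,-10):
    P,e=fit(m,TOP,Z,(488,204,a),roi); print(P,np.degrees(P[2]/100),e)
# wood only
W=(f[:,:,0]-f[:,:,2]>25).astype(float)
P2,e=fit(m,TOP[1:],W,P,roi); print("grip",P2,e)
v=cv2.resize(im[100:230,260:390][:,:,::-1],None,fx=4.5,fy=4.5,interpolation=cv2.INTER_CUBIC)
c,s_=np.cos(P[2]/100),np.sin(P[2]/100); Rz=np.array([[c,-s_,0],[s_,c,0],[0,0,1]])
for bx in TOP:
    q=((proj(m,bx@Rz.T+[P[0],P[1],0])-[260,100]+.5)*4.5-.5).round().astype(int).tolist()
    for i in range(8):
        for j in range(i):
            if bin(i^j).count("1")==1: cv2.line(v,q[i],q[j],(0,0,255),1)
cv2.imwrite("pics/fit14.png",v)
```

```text
48.333333333333336 129.66666666666666 [116  69  38] [87 51 28]
[483.68 206.12 -20.83] -11.934579591550689 79.2627450980392
[483.58 206.17 -20.96] -12.008210870806678 79.37254901960785
grip [483.68 206.34 -19.68] 70.92549019607843
```

View pics/fit14.png

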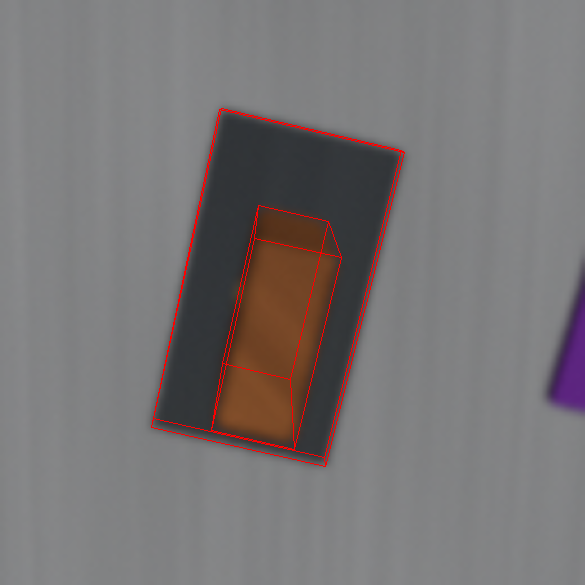

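```bash
cat > go.py <<'E'
from rel import *
def go(p,yaw,pr=True):
    s=sensors.sense(); T=q2R(s["tool_rot"]); d=T.T@(np.array(p)-s["tool_pos"])/400
    c,q=np.cos(np.radians(yaw)),np.sin(np.radians(yaw)); W=np.array([[c,q,0],[q,-c,0],[0,0,-1]])
    r=R.from_matrix(T.T@W).as_rotvec(degrees=True)/45
    print("t",round(float(s["t"]),2),"tcp",s["tool_pos"],"rv",R.from_matrix(T@np.diag([1.,-1,-1])).as_rotvec(degrees=True),"F",s["force"],"w",round(float(s["width"]),1),"vel",abs(s["joint_vel"]).max())
    print("delta",np.round(d,4),"turn",np.round(r,4))
E
python3 -c "
from go import *
go((483.6,206.2,14),-12)"
```

```text
t 11.48 tcp [481.79 201.63 226.65] rv [0.36 0.47 0.61] F [ 0.11 -1.    0.01] w 85.6 vel 0.019557781563899646
delta [ 0.01 -0.01  0.53] turn [-0.01  0.01  0.28]
```

Emit:
arm_command(
  targets=[
    {"delta_pos": [0.01,-0.01,0.08],"turn": [-0.01,0.01,0.28],"jaw": 1},
    {"delta_pos": [0.01,-0.01,0.16],"turn": [-0.01,0.01,0.28],"jaw": 1},
    {"delta_pos": [0.01,-0.01,0.22],"turn": [-0.01,0.01,0.28],"jaw": 1},
    {"delta_pos": [0.01,-0.01,0.25],"turn": [-0.01,0.01,0.28],"jaw": 1},
    {"delta_pos": [0.01,-0.01,0.25],"turn": [-0.01,0.01,0.28],"jaw": 1},
    {"delta_pos": [0.01,-0.01,0.25],"turn": [-0.01,0.01,0.28],"jaw": 1},
  ],
)

```text
t: 11.98
tool_pos: [484.8, 204.5, 126.1]
tool_rot: [0.002, 0.994, -0.105, -0.001]
force: [0.9, 0.6, -0.0]
width: 85.6
```

```bash
sed -i 's/precision=2/precision=4/' rel.py; python3 -c "
from go import *
go((483.6,206.2,14),-12)"
```

```text
t 11.98 tcp [484.8233 204.4766 126.1099] rv [ -0.2323   0.1408 -12.1095] F [ 0.9065  0.6384 -0.0489] w 85.6 vel 0.028176987460263436
delta [-0.0033 -0.0048  0.2803] turn [ 0.0055  0.0026 -0.0024]
```

Emit:
arm_command(
  targets=[
    {"delta_pos": [-0.003,-0.005,0.07],"turn": [0.005,0.003,-0.002],"jaw": 1},
    {"delta_pos": [-0.003,-0.005,0.14],"turn": [0.005,0.003,-0.002],"jaw": 1},
    {"delta_pos": [-0.003,-0.005,0.2],"turn": [0.005,0.003,-0.002],"jaw": 1},
    {"delta_pos": [-0.003,-0.005,0.25],"turn": [0.005,0.003,-0.002],"jaw": 1},
    {"delta_pos": [-0.003,-0.005,0.275],"turn": [0.005,0.003,-0.002],"jaw": 1},
    {"delta_pos": [-0.003,-0.005,0.28],"turn": [0.005,0.003,-0.002],"jaw": 1},
    {"delta_pos": [-0.003,-0.005,0.28],"turn": [0.005,0.003,-0.002],"jaw": 1},
    {"delta_pos": [-0.003,-0.005,0.28],"turn": [0.005,0.003,-0.002],"jaw": 1},
  ],
)

```text
t: 12.65
tool_pos: [485.0, 206.6, 15.4]
tool_rot: [-0.0, 0.994, -0.105, 0.001]
force: [-0.4, 0.4, -0.5]
width: 85.1
```

```bash
python3 -c "
from go import *
go((483.6,206.2,14),-12)
im=eyes.grab_frame('wrist');cv2.imwrite('pics/wrist15.png',im[:,:,::-1])
im=eyes.grab_frame('side');cv2.imwrite('pics/side15.png',cv2.resize(im[190:290,290:430][:,:,::-1],None,fx=5,fy=5))"
```

```text
t 12.65 tcp [484.9616 206.6191  15.4447] rv [  0.0525  -0.1394 -12.0462] F [-0.3724  0.3501 -0.5148] w 85.1 vel 0.006817205335700987
delta [-0.0031  0.0017  0.0036] turn [-0.0015 -0.003  -0.001 ]
```

View pics/wrist15.png

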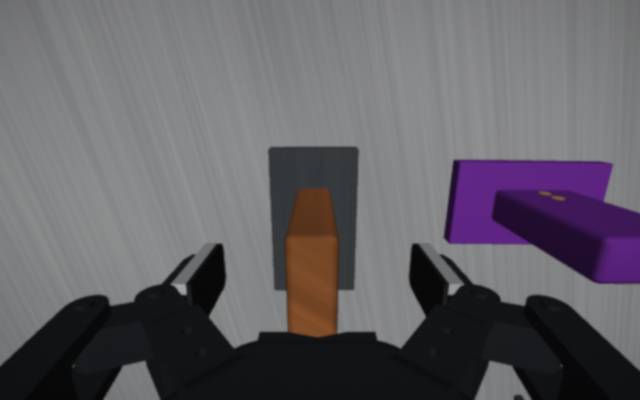

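View pics/side15.png

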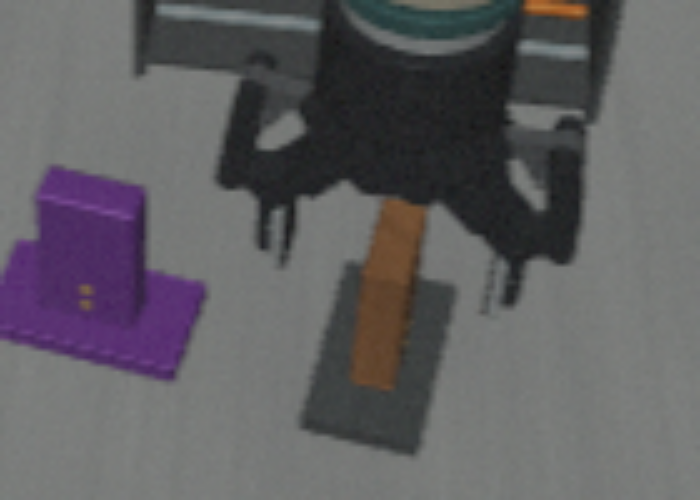

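Emit:
arm_command(
  targets=[
    {"delta_pos": [0,0,0],"turn": [0,0,0],"jaw": 0},
    {"delta_pos": [0,0,0],"turn": [0,0,0],"jaw": 0},
    {"delta_pos": [0,0,0],"turn": [0,0,0],"jaw": 0},
    {"delta_pos": [0,0,0],"turn": [0,0,0],"jaw": 0},
    {"delta_pos": [0,0,0],"turn": [0,0,0],"jaw": 0},
    {"delta_pos": [0,0,0],"turn": [0,0,0],"jaw": 0},
    {"delta_pos": [0,0,0],"turn": [0,0,0],"jaw": 0},
    {"delta_pos": [0,0,0],"turn": [0,0,0],"jaw": 0},
  ],
  newtons=80,
)

```text
t: 13.42
tool_pos: [484.3, 206.6, 15.4]
tool_rot: [-0.0, 0.994, -0.105, 0.001]
force: [-1.7, -0.2, 1.4]
width: 19.2
```

Emit:
arm_command(
  targets=[
    {"delta_pos": [0,0,-0.05],"turn": [0,0,0],"jaw": 0},
    {"delta_pos": [0,0,-0.1],"turn": [0,0,0],"jaw": 0},
    {"delta_pos": [0,0,-0.18],"turn": [0,0,0],"jaw": 0},
    {"delta_pos": [0,0,-0.26],"turn": [0,0,0],"jaw": 0},
    {"delta_pos": [0,0,-0.34],"turn": [0,0,0],"jaw": 0},
    {"delta_pos": [0,0,-0.4],"turn": [0,0,0],"jaw": 0},
    {"delta_pos": [0,0,-0.4],"turn": [0,0,0],"jaw": 0},
    {"delta_pos": [0,0,-0.4],"turn": [0,0,0],"jaw": 0},
  ],
)

```text
t: 14.08
tool_pos: [484.5, 206.4, 175.8]
tool_rot: [-0.001, 0.994, -0.105, 0.002]
force: [0.1, 0.1, -6.1]
width: 19.2
```

```bash
python3 -c "
from go import *
go((484,-100,180),-5.8)
im=eyes.grab_frame('wrist');cv2.imwrite('pics/wrist16.png',im[:,:,::-1])
im=eyes.grab_frame('side');cv2.imwrite('pics/side16.png',cv2.resize(im[100:290,250:450][:,:,::-1],None,fx=3.5,fy=3))"
```

```text
t 14.08 tcp [484.497  206.4149 175.7982] rv [  0.0686  -0.1942 -12.051 ] F [ 0.0559  0.0803 -6.104 ] w 19.2 vel 0.044481532873158196
delta [ 0.1588  0.7494 -0.0111] turn [-0.0017 -0.0042 -0.1389]
```

View pics/wrist16.png

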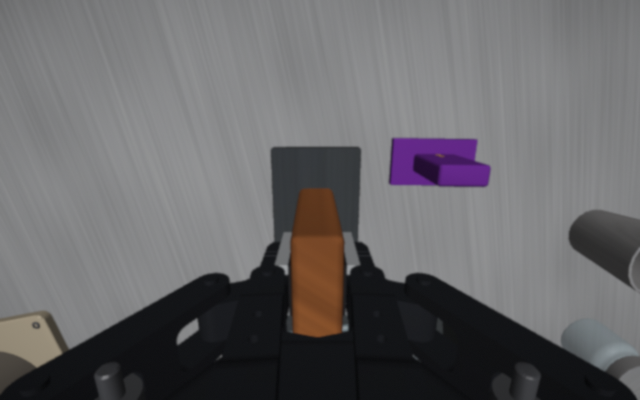

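View pics/side16.png

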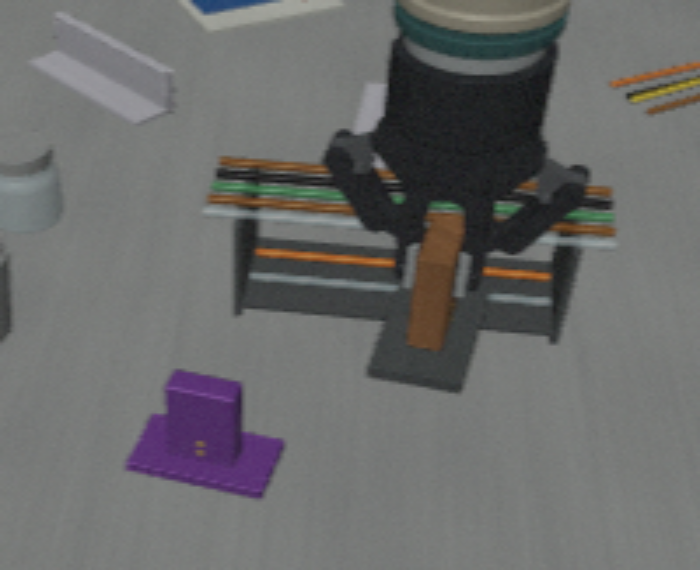

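The plate is held at 19.2 mm width, with its underside about 160 mm up against a rack height of 108 mm. I'll carry it over the rack.

Emit:
arm_command(
  targets=[
    {"delta_pos": [0.008,0.04,-0.011],"turn": [0,-0.004,-0.03],"jaw": 0},
    {"delta_pos": [0.023,0.11,-0.011],"turn": [0,-0.004,-0.06],"jaw": 0},
    {"delta_pos": [0.042,0.2,-0.011],"turn": [0,-0.004,-0.1],"jaw": 0},
    {"delta_pos": [0.062,0.29,-0.011],"turn": [0,-0.004,-0.139],"jaw": 0},
    {"delta_pos": [0.08,0.38,-0.011],"turn": [0,-0.004,-0.139],"jaw": 0},
    {"delta_pos": [0.1,0.47,-0.011],"turn": [0,-0.004,-0.139],"jaw": 0},
    {"delta_pos": [0.119,0.56,-0.011],"turn": [0,-0.004,-0.139],"jaw": 0},
    {"delta_pos": [0.136,0.64,-0.011],"turn": [0,-0.004,-0.139],"jaw": 0},
  ],
)

```text
t: 14.85
tool_pos: [480.5, -58.9, 176.3]
tool_rot: [0.001, 0.999, -0.051, -0.005]
force: [0.5, -0.3, -4.6]
width: 19.1
```

```bash
python3 -c "
from go import *
go((447.1,-245.2,150),-5.8)"
```

```text
t 14.85 tcp [480.4573 -58.8768 176.3401] rv [-0.0929  0.5202 -5.8368] F [ 0.4973 -0.2515 -4.5533] w 19.1 vel 0.7989105606038266
delta [-0.035   0.4717  0.0671] turn [ 0.0026  0.0114 -0.0008]
```

Emit:
arm_command(
  targets=[
    {"delta_pos": [-0.007,0.09,0],"turn": [0.003,0.011,0],"jaw": 0},
    {"delta_pos": [-0.014,0.18,0],"turn": [0.003,0.011,0],"jaw": 0},
    {"delta_pos": [-0.02,0.27,0],"turn": [0.003,0.011,0],"jaw": 0},
    {"delta_pos": [-0.026,0.36,0.02],"turn": [0.003,0.011,0],"jaw": 0},
    {"delta_pos": [-0.032,0.43,0.05],"turn": [0.003,0.011,0],"jaw": 0},
    {"delta_pos": [-0.035,0.46,0.066],"turn": [0.003,0.011,0],"jaw": 0},
    {"delta_pos": [-0.035,0.472,0.066],"turn": [0.003,0.011,0],"jaw": 0},
    {"delta_pos": [-0.035,0.472,0.066],"turn": [0.003,0.011,0],"jaw": 0},
  ],
)

```text
t: 15.52
tool_pos: [445.7, -245.4, 148.7]
tool_rot: [-0.001, 0.999, -0.052, -0.002]
force: [-0.0, 0.5, -5.0]
width: 18.9
```

Run:
```python
from go import *
go((447.1,-245.2,60),-5.8)
m=eyes.camera_model("wrist");im=eyes.grab_frame('wrist');cv2.imwrite('pics/wrist17.png',im[:,:,::-1]);np.save("w17.npy",im)
```

```text
t 15.52 tcp [ 445.7263 -245.3907  148.732 ] rv [ 0.1242  0.2094 -5.9459] F [-0.039   0.5118 -4.9827] w 18.9 vel 0.04286126366149859
delta [ 0.0042 -0.0004  0.2218] turn [-0.0025  0.0048 -0.0032]
```

View pics/wrist17.png

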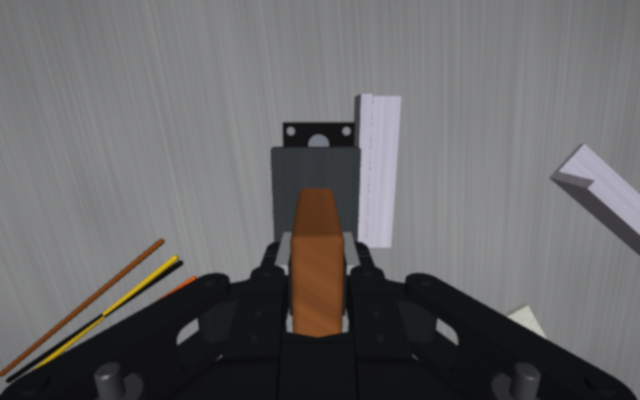

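Emit:
arm_command(
  targets=[
    {"delta_pos": [0.004,0,0.05],"turn": [-0.003,0.005,-0.003],"jaw": 0},
    {"delta_pos": [0.004,0,0.11],"turn": [-0.003,0.005,-0.003],"jaw": 0},
    {"delta_pos": [0.004,0,0.17],"turn": [-0.003,0.005,-0.003],"jaw": 0},
    {"delta_pos": [0.004,0,0.21],"turn": [-0.003,0.005,-0.003],"jaw": 0},
    {"delta_pos": [0.004,0,0.222],"turn": [-0.003,0.005,-0.003],"jaw": 0},
    {"delta_pos": [0.004,0,0.222],"turn": [-0.003,0.005,-0.003],"jaw": 0},
    {"delta_pos": [0.004,0,0.222],"turn": [-0.003,0.005,-0.003],"jaw": 0},
  ],
)

```text
t: 16.15
tool_pos: [449.6, -242.7, 61.4]
tool_rot: [-0.0, 0.999, -0.048, 0.002]
force: [0.5, -0.2, -5.1]
width: 19.1
```

```bash
cat > chk.py <<'E'
from go import *
def chk(n,zt=None):
    s=sensors.sense(); m=eyes.camera_model("wrist");im=eyes.grab_frame('wrist');cv2.imwrite(f'pics/wrist{n}.png',im[:,:,::-1]);np.save(f"w{n}.npy",im)
    z=s["tool_pos"][2]-15.4
    g=im.astype(float).mean(2)
    sd=eyes.grab_frame('side');cv2.imwrite(f'pics/side{n}.png',cv2.resize(sd[90:200,310:430][:,:,::-1],None,fx=6,fy=5))
    sc=eyes.grab_frame('scene');cv2.imwrite(f'pics/scene{n}.png',cv2.resize(sc[90:190,240:360][:,:,::-1],None,fx=6,fy=5))
    pickle.dump((s,m,z),open(f"w{n}.pkl","wb"))
E
python3 - <<'E'
from chk import *
go((447.1,-245.2,40.4),-5.8); chk(18)
E
```

```text
t 16.15 tcp [ 449.5787 -242.6793   61.3898] rv [ 0.008  -0.1856 -5.5507] F [ 0.4677 -0.2308 -5.1397] w 19.1 vel 0.019346563162664435
delta [-0.0057  0.0069  0.0525] turn [-0.0004 -0.0041  0.0055]
```

View pics/wrist18.png

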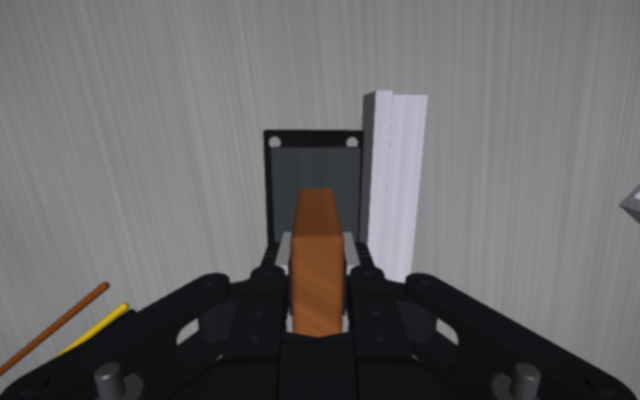

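View pics/side18.png

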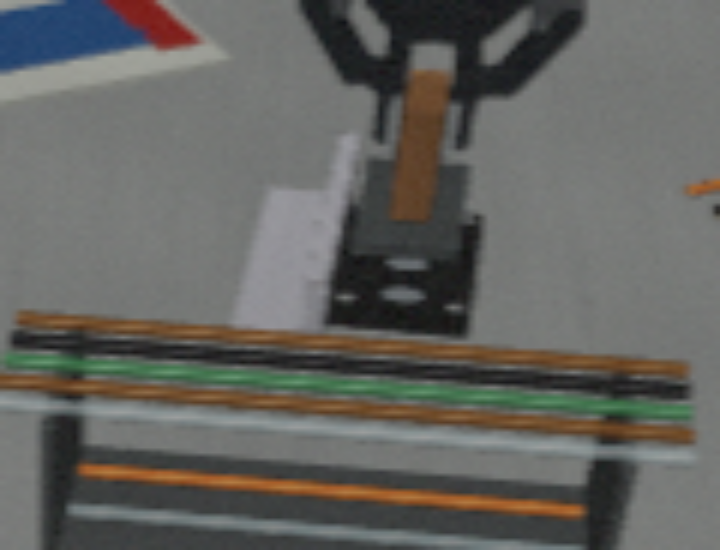

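View pics/scene18.png

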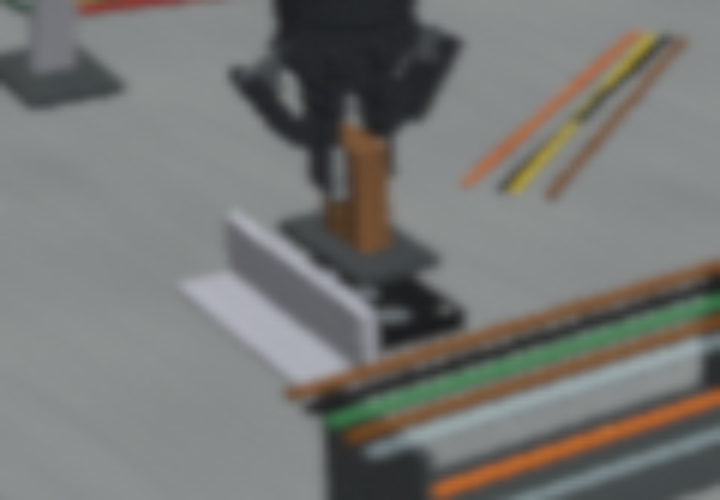

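Emit:
arm_command(
  targets=[
    {"delta_pos": [-0.006,0.007,0.015],"turn": [0,-0.004,0.006],"jaw": 0},
    {"delta_pos": [-0.006,0.007,0.03],"turn": [0,-0.004,0.006],"jaw": 0},
    {"delta_pos": [-0.006,0.007,0.042],"turn": [0,-0.004,0.006],"jaw": 0},
    {"delta_pos": [-0.006,0.007,0.048],"turn": [0,-0.004,0.006],"jaw": 0},
    {"delta_pos": [-0.006,0.007,0.051],"turn": [0,-0.004,0.006],"jaw": 0},
    {"delta_pos": [-0.006,0.007,0.051],"turn": [0,-0.004,0.006],"jaw": 0},
    {"delta_pos": [-0.006,0.007,0.051],"turn": [0,-0.004,0.006],"jaw": 0},
  ],
)

```text
t: 16.88
tool_pos: [447.1, -246.4, 41.4]
tool_rot: [0.0, 0.999, -0.052, 0.001]
force: [0.7, -0.4, -4.6]
width: 19.0
```

Run:
```python
from chk import *
go((447.1,-245.2,40.4),-5.8); chk(19)
```

```text
t 16.88 tcp [ 447.0711 -246.4209   41.4406] rv [-0.0387 -0.0723 -5.9124] F [ 0.7157 -0.4478 -4.6206] w 19.0 vel 0.005066359796629661
delta [-0.0002 -0.003   0.0026] turn [ 0.0008 -0.0016 -0.0025]
```

View pics/wrist19.png

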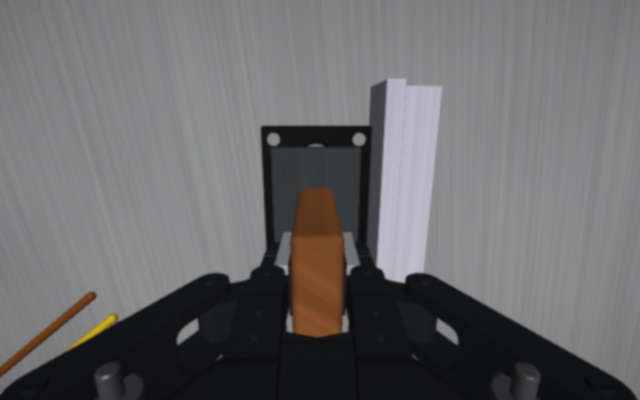

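View pics/scene19.png

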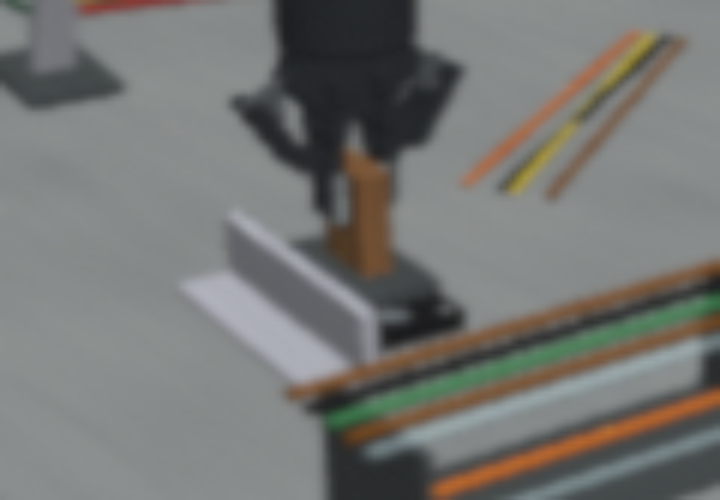

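Run:
```python
from go import *
im=np.load("w19.npy"); s,m,z=pickle.load(open("w19.pkl","rb")); g=im.astype(float).mean(2)
def cross(v,lo,hi,lv):
    for i in range(lo,hi):
        if (v[i]-lv)*(v[i+1]-lv)<=0: return i+(lv-v[i])/(v[i+1]-v[i])
for r in (136,165,180,200): print(r,g[r,255:285].round().astype(int),g[r,345:385].round().astype(int))
print(g[118:160,300].round().astype(int),g[118:160,335].round().astype(int))
P=np.array([447.1,-245.2]);a=-.1022;c,q=np.cos(a),np.sin(a);Rz=np.array([[c,-q,0],[q,c,0],[0,0,1]])
pts=box(-35,35,-55,55,0,15)@Rz.T+[*P,0]
print("mould pred",np.c_[box(-35,35,-55,55,0,15),proj(m,pts)].round(1)[[2,3,6,7]])
aa=np.radians(-5.91);c,q=np.cos(aa),np.sin(aa);Rz=np.array([[c,-q,0],[q,c,0],[0,0,1]])
b=box(-26,26,-46,46,0,10); print("plate pred",np.c_[b,proj(m,b@Rz.T+[447.07,-246.4,z])].round(1)[[2,3,6,7]])
```

```text
136 [144 140 138 137 130 108  69  36  24  23  25  40  71 104 125 133 135 136
 135 136 135 133 125 106  73  40  24  23  22  22] [ 21  21  20  20  20  20  26  48  84 113 128 133 135 135 135 135 135 132
 122  97  61  32  20  20  20  29  44  58  66  66  67  66  68  67  68  69
  70  78 107 145]
165 [142 143 145 146 145 138 119  84  46  25  22  22  21  21  22  27  37  49
  55  57  56  56  56  57  57  57  56  56  55  55] [ 59  59  58  59  58  59  58  58  57  57  57  58  57  56  51  38  25  20
  17  19  19  19  19  20  31  50  63  67  67  68  67  68  68  69  69  72
  93 136 171 185]
180 [143 143 142 142 142 144 136 112  72  37  23  21  21  20  20  24  32  44
  52  56  57  57  57  56  57  57  57  56  56  56] [ 58  57  59  58  59  59  58  56  57  57  57  58  56  53  43  30  22  18
  18  19  19  18  19  27  44  59  66  67  67  69  68  68  69  70  72  91
 133 168 185 189]
200 [143 145 144 143 143 141 140 132 108  67  35  22  21  20  20  22  26  37
  48  55  56  57  57  57  58  58  57  58  56  56] [ 58  58  58  59  59  59  58  57  57  57  58  58  56  49  37  26  20  18
  19  18  19  20  26  42  57  65  67  67  68  68  68  69  69  72  94 137
 172 187 190 189]
[142 141 142 141 141 141 128  96  52  26  21  21  21  21  22  22  21  22
  21  21  22  22  20  21  22  21  22  24  31  40  50  57  59  58  58  58
  59  59  59  58  57  58] [142 143 143 142 144 141 130  97  53  25  21  20  21  20  21  21  20  19
  20  20  20  20  21  20  20  20  20  25  33  44  52  58  60  60  60  60
  60  60  60  61  60  60]
mould pred [[-35.   55.    0.  263.8 125.5]
 [-35.   55.   15.  259.8 126.6]
 [ 35.   55.    0.  367.2 125.4]
 [ 35.   55.   15.  371.  126.4]]
plate pred [[-26.   46.    0.  272.6 144.7]
 [-26.   46.   10.  270.2 146.5]
 [ 26.   46.    0.  358.7 144.6]
 [ 26.   46.   10.  361.  146.4]]
```

Emit:
arm_command(
  targets=[
    {"delta_pos": [0,-0.003,0.003],"turn": [0.001,-0.002,-0.003],"jaw": 0},
    {"delta_pos": [0,-0.003,0.003],"turn": [0.001,-0.002,-0.003],"jaw": 0},
    {"delta_pos": [0,-0.003,0.003],"turn": [0.001,-0.002,-0.003],"jaw": 0},
    {"delta_pos": [0,-0.003,0.003],"turn": [0.001,-0.002,-0.003],"jaw": 0},
    {"delta_pos": [0,-0.003,0.003],"turn": [0.001,-0.002,-0.003],"jaw": 0},
    {"delta_pos": [0,-0.003,0.003],"turn": [0.001,-0.002,-0.003],"jaw": 0},
  ],
)

```text
t: 17.53
tool_pos: [447.3, -245.4, 40.5]
tool_rot: [0.0, 0.999, -0.05, 0.0]
force: [0.9, -1.1, -4.6]
width: 18.6
```

Run:
```python
from chk import *
go((447.1,-245.2,40.4),-5.8); chk(20)
from fit import *
# straightedge check from wrist: visible part
im=np.load("w20.npy"); s,m,z=pickle.load(open("w20.pkl","rb")); g=im.astype(float).mean(2)
roi=(372,460,60,215); x0,x1,y0,y1=roi
Z=np.zeros(g.shape); Z[y0:y1,x0:x1]=(g[y0:y1,x0:x1]>165)
a=-.1012
for t in((447.1+40*np.cos(a),-245.2+40*np.sin(a)),):
    p=box(-5,5,-80,80,0,50); c,q=np.cos(a),np.sin(a); Rz=np.array([[c,-q,0],[q,c,0],[0,0,1]])
    print(proj(m,p@Rz.T+[*t,0])[[2,3,6,7]]); 
print([ (r,g[r,370:412].round().astype(int)) for r in(90,)], g[70:95,397].round())
go((447.1,-245.2,40.4),-5.8)
```

```text
t 17.53 tcp [ 447.3307 -245.4011   40.5358] rv [-0.0082 -0.0128 -5.7856] F [ 0.9232 -1.1422 -4.5915] w 18.6 vel 0.001860505854688074
delta [-0.0006 -0.0004  0.0003] turn [ 0.0002 -0.0003  0.0003]
[[368.9016  88.107 ]
 [385.1967  80.8306]
 [384.1679  88.1417]
 [405.2251  80.8943]]
[(90, array([111,  85,  70,  67,  66,  66,  66,  66,  66,  66,  66,  66,  67,
        68,  68,  78, 108, 146, 170, 180, 181, 180, 180, 179, 180, 181,
       184, 184, 184, 184, 184, 185, 185, 185, 183, 177, 174, 178, 183,
       186, 186, 186]))] [135. 136. 136. 136. 136. 136. 136. 136. 136. 142. 158. 177. 183. 183.
 182. 183. 183. 183. 183. 183. 184. 184. 184. 184. 185.]
t 17.68 tcp [ 447.311  -245.3945   40.5509] rv [-0.008  -0.012  -5.7847] F [-0.5122  1.071  -4.5995] w 19.4 vel 0.0021380820223235028
delta [-0.0006 -0.0004  0.0004] turn [ 0.0002 -0.0003  0.0003]
```

View pics/wrist20.png

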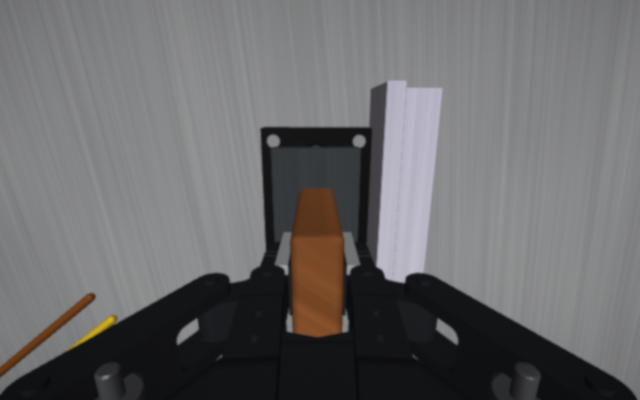

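View pics/side20.png

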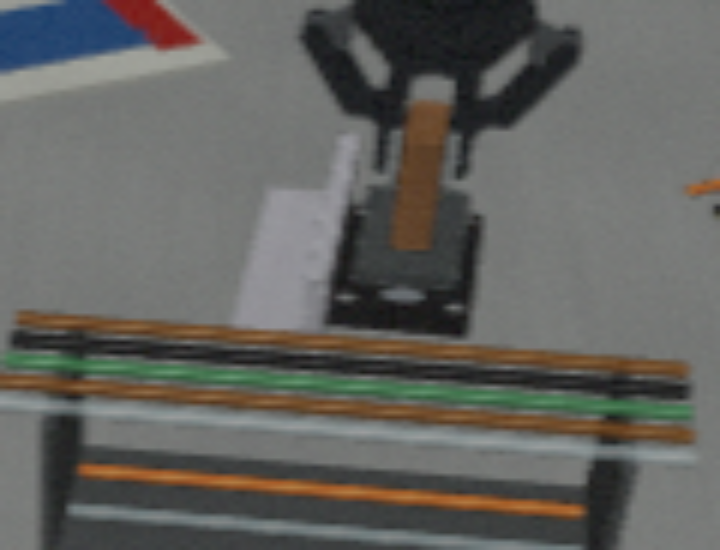

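```bash
python3 -c "
from station import job
print(job.sign_off())"
```

```text
the job is handed in; nothing more can be done
None
```

I handed the job in at about 17.7 s of robot time: the straightedge is against the mould and released, and the top plate is held over the mould. No verdict was reported.

**What I did**
- **Straightedge:** I took the angle nearest the base, squared it to the mould, pushed it against the far long face until it stopped (about 10 N), and let go.
- **Top plate:** I picked up the wooden-grip plate, carried it over the rack with its underside about 160 mm up (the rack is 108 mm high), and stopped over the mould.

**Last checks**
- **Straightedge:** It is centred to about 0.2 mm and squared to about 0.2°. The image fit read 40.8 mm from the mould's centre instead of 40. It read the same under firm contact, so I take that as fit bias and the face as flush.
- **Plate position:** The TCP is within about 0.3 mm of the mould's middle, with yaw within 0.1° of the mould's. The gripper is level to 0.02°; I checked the plate's own tilt only roughly, in the pictures.
- **Plate height:** The clearance is about 10 mm. I worked it out from the TCP rise since the grasp, and the plate's size in the picture roughly agrees. The plate touches neither the mould nor the straightedge.

**What disagreed or failed**
- **Grasp:** The first grasp closed on nothing above the straightedge and didn't move it. The cameras showed the real fingertips about 28 mm short of the reported TCP, so I corrected for that from then on.
- **Bystanders:** I did not re-measure the cup, jar and paddle at the end. The arm did not go near any of them.

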